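Set the gap of a carton feeder

TASK

Set up the desktop feeder for these cartons: slide the carton that lies on the feed table forward under the bridge until it is fully home against the front stops, then turn the small inner knob of the twin knob on the bridge clockwise until you feel the shoe inside come down on the carton, and a little further, so that it holds the carton firmly without crushing it. Leave the big outer knob under it as it is set, leave the other things alone, and let go.

Things in the scene. Friction and masses are not known exactly. Their poses are not given: they have to be found in the camera images.
- feeder: Grey desktop feeder, fixed: base 350 x 370 mm, 45 mm high, with a bridge across it on two cheeks; the passage below is 200 mm wide and 110 mm high. Origin on the table straight below the twin knob's axis; x = feed direction (roughly away from the robot), y left, z up. Bridge: x -40 to 48 mm, top at 150 mm. Base: x -220 to 130 mm. A sprung rubber shoe, more or less worn, hangs under it
- gap_knob (a point): The inner knob of the twin knob: black, upright, round, knurled, 22 mm in diameter, standing 17 mm proud of the outer knob's top face. This point is on its axis, 9 mm above the outer knob's top face (8 mm below its own top, 179 mm above the table). x, y turn with the knob, z up
- gap (a joint): Inner knob, rad: 0 at the start, grows clockwise from above, to 2.6. 1 rad lowers the shoe 5 mm. It drags about 0.16 Nm while it turns, and stays where left. The shoe touches the carton 0.4 to 1.9 rad from the start (feel it). Each 0.1 rad past the touch adds 0.03 Nm (also felt when you pause) and 6 N on the carton: right at 0.12 to 0.45 rad past it (6 to 30 N), best 0.3; crushed at 0.65 (40 N)
- pressure_mark (a point): White mark near the rim of the outer knob's top face, 26 mm from the axis. The outer knob is black, round, 56 mm in diameter, 17 mm high, its top face 170 mm above the table. It turns easily (0.05 Nm) about the same axis as the inner one and must stay as it is set, within about 0.1 rad (the mark within 3 mm)
- feed_table: Flat aluminium feed table on the feeder's base, fixed: x -205 to 60 mm, 190 mm wide, with two steel side guides (12 mm high, 156 mm between them) and two steel front stops (12 mm high, faces at x = 22 mm). Origin on its top face, straight below the twin knob's axis; axes as the feeder's. Its height differs each time (55 to 58 mm above the work table); it does not move
- stop (a point): Point midway between the two front stops, in the plane of their faces, 7 mm above the feed table's top. x is the feed direction
- carton: Flat rigid cardboard carton, 120 mm along its x (the feed direction), 150 mm wide, 14 mm thick, about 100 to 200 g, lying loose on the feed table between the guides with 3 mm play at each side. Origin at the middle of its underside
- carton_nose (a point): Middle of the carton's front face, half-way up. Home: it meets the front stops
- carton_tail (a point): Middle of the carton's rear face (towards the robot), half-way up: the place to push. Home, it is 98 mm short of the twin knob's axis
- staple_box: Small box of staples, 50 x 34 x 22 mm, on the feeder's base at the left of the feed table: leave alone. Origin under its middle
- marker: Flat marker pen, 100 x 16 x 13 mm, on the feeder's base at the right of the feed table: leave alone. Origin under its middle
- glue: Glue stick standing behind the left cheek on the feeder's base, 26 mm in diameter, 82 mm high: leave alone. Origin under its middle
- stapler: Stapler, 145 x 34 x 55 mm, on the table at the right: leave alone
- tape: Tape dispenser, 150 x 58 x 92 mm, on the table at the left: leave alone
- spares: Stack of four spare cartons, 120 x 150 x 57 mm, on the table at the left: leave alone
- calculator: Desk calculator, 150 x 85 x 18 mm, on the table at the right: leave alone
- mug: Mug, 76 mm wide, 90 mm high, on the table at the left: leave alone
- speed_mark (a point): White mark, 14 mm off the axis, on the top of the single speed dial (32 mm wide, 16 mm high, top at 172 mm) on the drive housing at the feeder's right (y -105 to -183 mm, x -65 to 65 mm, top at 153 mm). No part in the job: leave it alone
Not all that is in view belongs to the job. Leave any purple look-alike of the carton alone.

How it is judged (in metres and radians):
On the way, in this order (a step that is already met when the one before it is completed fails the run):
1. the carton is home against the front stops (within 3 mm) (x of carton_nose in the frame of stop above -0.003 m), for 0.2 s.
2. the shoe bears on the carton with at least 6 N (contact force between feeder and carton above 6 N), for 0.2 s.
At the end, for the whole second after the job is handed in: The carton is at rest against the front stops (nose within 3 mm of them), the shoe bears on it with 6 to 30 N, and the outer knob is where it was (its mark within 3 mm) (x of carton_nose in the frame of stop above -0.003 m and contact force between feeder and carton between 6 and 30 N and distance of pressure_mark from where it was at the start of the episode below 0.003 m and linear speed of carton below 0.01 m/s); the robot touches nothing.
It fails at once if the outer knob is turned (its mark moved more than 4 mm) (distance of pressure_mark from where it was at the start of the episode above 0.004 m).
It fails at once if the carton is crushed under the shoe (more than 40 N) (contact force between feeder and carton above 40 N).
It fails at once if the carton is pushed with more than 25 N (contact force between the fingers and carton above 25 N).
It fails at once if another thing is shifted more than 15 mm, or the speed dial turned (its mark moved more than 5 mm) (distance of any of staple_box, marker, glue, stapler, tape, spares, calculator, mug from where it was at the start of the episode above 0.015 m or distance of speed_mark from where it was at the start of the episode above 0.005 m).
It also fails if it takes over 72 s, if anything falls off the work surface, if the arm or the gripper's body presses on something with over 40 N, if the wrist force passes 120 N, or if a joint passes its speed limit or range.

ROBOT

A 6-joint arm with a two-finger parallel gripper is mounted at the origin on the work surface. World frame = base frame: x ahead of the robot, y to its left, z up, the work surface at z = 0. Lengths are in m, angles in degrees, forces in N, time in s.
With the tool pointing down it reaches from about 0.325 to 0.875 m from the base axis. Payload 4.4 kg.
Tool frame: the origin (TCP) lies midway between the tips of the shut fingers; the grasp point (between the pads) lies 19 mm behind it; y points along the fingers, z is the direction in which the jaws open and shut, and the axes are right-handed (so a half turn about y gives the same grasp; the last joint's range is limited). The gripper opens to 85 mm and grips with 20 to 120 N. Pads are 22 mm wide; open, the fingers measure 114 mm over their backs; the gripper's body (76 mm by 85 mm) begins 54 mm behind the grasp point. The pads swing forward as they close: fully open they stand 13 mm farther back than shut.
Start: joints at [61.392, 11.837, 88.321, -0, 79.842, -8.623], TCP at [0.197, 0.54, 0.208] pointing down, gripper open.
Joint ranges: [-156.59, 156.59], [-49.26, 127.26], [12.9, 141.05], [-63.56, 243.56], [4.71, 150.69], [-161.64, 161.64]. Speed limits (degrees/s): [159.86, 159.86, 180, 180, 180, 180].

INTERFACE

Orientations are given as [roll, pitch, yaw] about the fixed x, y, z axes, in that order (R = Rz(yaw) Ry(pitch) Rx(roll)).
In Python, from plant import get_state, vision, r gives the robot as it stands.
- The arm moves only by the tool carry_out, never from a script. Its argument "motion" is a list of rows, each an object of numbers: "tx", "ty", "tz": the shift along the world's x, y, z in cm; "ax", "ay", "az": the turn, a rotation vector about the world's x, y, z in rad; "gripper": the opening, from 0 (shut) to 1 (fully open). In form: [{"tx": .., "ty": .., "tz": .., "ax": .., "ay": .., "az": .., "gripper": ..}, ...]. A call has 1 to 5 rows; each row is the pose to reach, as a shift and turn from the pose commanded when the call began; what a row does not reach only later rows make up. A row lasts 1/10 s, in which the tool goes at most 50 mm and 8.59 degrees, less where a joint would pass 70% of its speed; a pose out of reach is approached as far as the arm can. A call with a gripper value outside its range is refused whole. The fingers move at their own pace and stop on an object; "squeeze" is the grip in N (left out, the last holds). Time passes only in rows, so rows that repeat a pose let the fingers close. It gives the time, the measured TCP pose, the force and the opening at its end, in the units of the state.
- get_state(): the state, without advancing time (a new reading comes with each control period).
- vision.get_image(name): name is "scene" or "top" or "wrist"; returns a dict with "image" (480x640x3 uint8, red, green, blue), "vertical_fov" (degrees; the focal length in pixels is half the picture's height over the tangent of half this angle, whatever the lens; pixels are square), "cx", "cy" (the principal point, pixels), "rvec" (rotation vector, rad) and "tvec" (3), from world to camera coordinates, as OpenCV has them; the wrist camera has in their place "mount" (4x4, takes a point from camera to tool coordinates, whose origin is the TCP and whose axes are the tool frame's). Camera axes: x right, y down, z forward; pixel columns grow to the right and rows downward; lengths in m; the calibration is good to about 2 mm. A picture is of the moment at which its call begins: read the wrist's pose just before it. There is no depth.
- r.close_job(): hands the job in, once; it reports no verdict.
The state is a dict: "t": time; "qpos": joint angles; "qd": joint speeds; "joint_efforts": joint torques, N m; "ee_pos": TCP position; "tool_rot": TCP orientation; "wrist_force": force on the tool from outside, world axes, zero at the start; "wrist_torque": the same for the moment, N m; "gripper_width": finger opening in m.
Only numpy, scipy, OpenCV 4.12 (cv2) and the standard library are available. Lean on these libraries where they do the work, as an engineer would, in place of code of your own. Each camera call takes 0.05 s, during which the arm holds its last target.

## Working session

There is one attempt and no reset: what is moved stays moved. The work goes in short steps, Python scripts to look and compute and a tool call to move; the robot and the scene stay as the last step left them, time stands still between calls to the robot, and variables do not carry over. Pictures are saved under pics/ and viewed, and the job is handed in when it is done.

Besides the shell and the picture viewer there is one more tool, called as name(argument=value, ...), one argument or row to a line, values as JSON. carry_out: Moves the arm, as the interface text tells. Its arguments: {"type":"object","properties":{"motion":{"type":"array","items":{"type":"object","properties":{"tx":{"type":"number"},"ty":{"type":"number"},"tz":{"type":"number"},"ax":{"type":"number"},"ay":{"type":"number"},"az":{"type":"number"},"gripper":{"type":"number"}}}},"squeeze":{"type":"number"}},"required":["motion"]}

```bash
mkdir -p pics; ls
python3 - <<'E'
from plant import get_state, vision, r
import cv2,numpy as np
s=get_state();print(s)
for n in ["scene","top","wrist"]:
    d=vision.get_image(n);cv2.imwrite(f"pics/{n}0.png",d["image"][:,:,::-1])
    print(n,{k:v for k,v in d.items() if k!="image"})
E
```

```text
pics
{'t': 0.0, 'qpos': array([ 6.13924259e+01,  1.18863014e+01,  8.84064050e+01,  6.34129592e-04,
        7.98432053e+01, -8.62208928e+00]), 'qd': array([ 0.02101835,  0.02459136,  0.03429231, -0.02359264, -0.05166733,
        0.08050147]), 'joint_efforts': array([ 5.23720028e-04, -3.83027995e+01, -2.91600841e+01, -1.87087176e-04,
        1.00646960e-02, -1.36341933e-05]), 'ee_pos': array([0.19611989, 0.53963436, 0.20719222]), 'tool_rot': array([-9.01342821e+01,  2.09922590e-02, -1.99856220e+01]), 'wrist_force': array([-0.08914776, -0.2412063 , -0.73029143]), 'wrist_torque': array([-0.03142629, -0.04933502, -0.01282321]), 'gripper_width': 0.08517171334542413}
scene {'vertical_fov': 49.201177190679374, 'cx': 324.45554046230285, 'cy': 231.96212316414795, 'rvec': array([ 0.89211552,  2.53027933, -1.0361396 ]), 'tvec': array([ 0.4246848 , -0.12037288,  1.62781168])}
top {'vertical_fov': 43.6963532638306, 'cx': 320.5020550003396, 'cy': 237.7243550276103, 'rvec': array([ 2.13413929, -2.16043678,  0.14711523]), 'tvec': array([-0.00683995,  0.52660864,  1.35627193])}
wrist {'vertical_fov': 60.329262483809934, 'cx': 316.29539511235134, 'cy': 238.55273260336148, 'mount': array([[-9.59968265e-04,  9.54094394e-01,  2.99504533e-01,
        -7.62558301e-02],
       [-9.18696620e-04, -2.99505386e-01,  9.54094167e-01,
        -1.64937327e-01],
       [ 9.99999117e-01,  6.40746320e-04,  1.16403896e-03,
        -2.36649601e-03],
       [ 0.00000000e+00,  0.00000000e+00,  0.00000000e+00,
         1.00000000e+00]])}
```

View pics/top0.png

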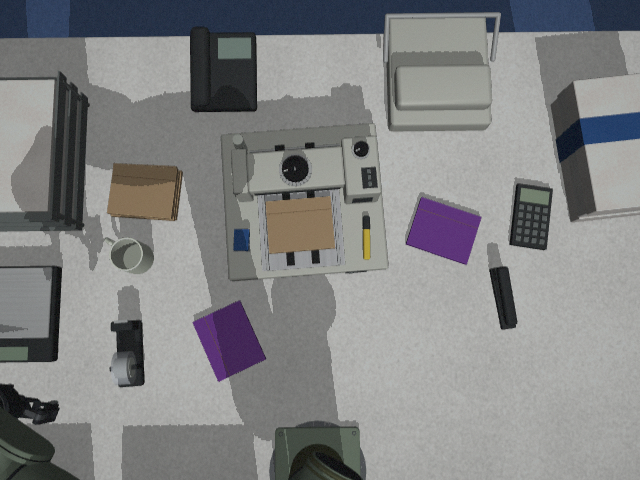

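View pics/scene0.png

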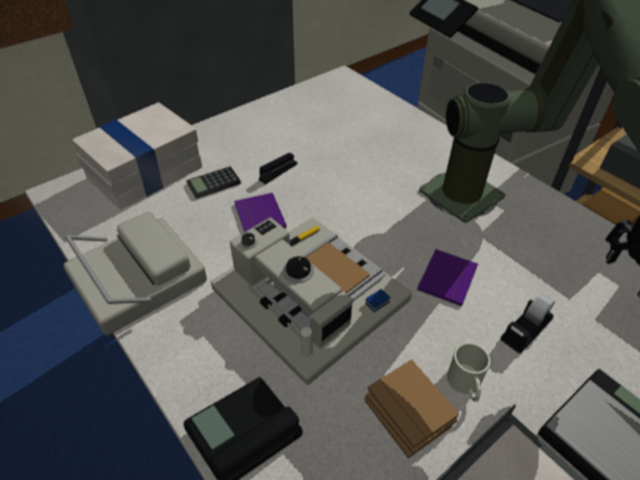

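View pics/wrist0.png

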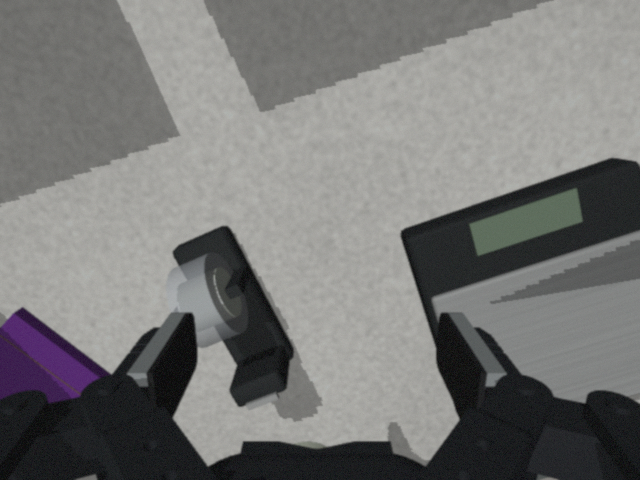

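The top view shows the feeder with the twin knob near (295,169), the tan carton near (300,224), the glue near (238,145) and the speed dial near (361,148). I'll zoom in and measure.

```bash
cat > h.py <<'E'
import cv2,numpy as np
from scipy.spatial.transform import Rotation as Ro
from plant import get_state, vision, r
def cam(d,st=None):
    f=d["image"].shape[0]/2/np.tan(np.radians(d["vertical_fov"])/2)
    K=np.array([[f,0,d["cx"]],[0,f,d["cy"]],[0,0,1]])
    if "mount" in d:
        T=np.eye(4);T[:3,:3]=Ro.from_euler("xyz",st["tool_rot"],degrees=True).as_matrix();T[:3,3]=st["ee_pos"]
        C=np.linalg.inv(T@d["mount"]);R=C[:3,:3];t=C[:3,3]
    else:
        R=cv2.Rodrigues(d["rvec"])[0];t=np.asarray(d["tvec"])
    return K,R,t
def ray(c,uv):
    K,R,t=c
    o=-R.T@t;v=R.T@np.linalg.inv(K)@np.array([uv[0],uv[1],1.]);return o,v
def onz(c,uv,z):
    o,v=ray(c,uv);return o+v*(z-o[2])/v[2]
def tri(c1,u1,c2,u2):
    o1,v1=ray(c1,u1);o2,v2=ray(c2,u2)
    v1=v1/np.linalg.norm(v1);v2=v2/np.linalg.norm(v2)
    s=np.linalg.lstsq(np.stack([v1,-v2],1),o2-o1,rcond=None)[0]
    a=o1+s[0]*v1;b=o2+s[1]*v2;return (a+b)/2,np.linalg.norm(a-b)
def proj(c,p):
    K,R,t=c;q=K@(R@np.asarray(p)+t);return q[:2]/q[2]
def crop(im,x0,y0,x1,y1,k,fn):
    cv2.imwrite(fn,cv2.resize(im[y0:y1,x0:x1,::-1],None,fx=k,fy=k,interpolation=cv2.INTER_CUBIC))
E
python3 - <<'E'
from h import *
im=cv2.imread("pics/top0.png")[:,:,::-1]; crop(im,215,120,395,285,4,"pics/topc.png")
im=cv2.imread("pics/scene0.png")[:,:,::-1]; crop(im,205,210,420,385,3.5,"pics/scenec.png")
E
```

```text
(no output)
```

View pics/topc.png

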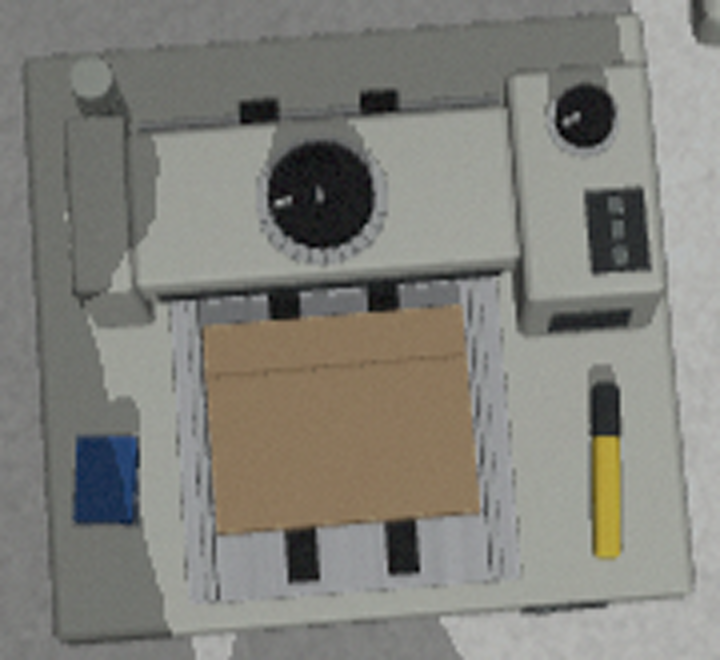

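View pics/scenec.png

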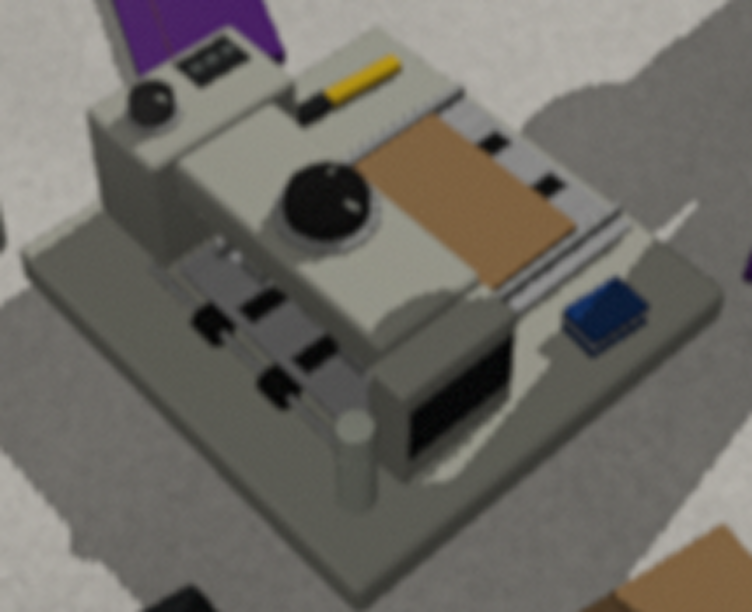

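Run:
```python
from h import *
import json
D={}
for n in ["top","scene"]:
    d=vision.get_image(n); D[n]=(cam(d),d["image"])
c,im=D["top"]
def b(x,y): return np.array([215+(x+.5)/4-.5,120+(y+.5)/4-.5])
k=b(322,195)
print("knob@.170",onz(c,k,.170))
dr=cv2.cvtColor(im,cv2.COLOR_RGB2HSV)
m=((dr[...,0]>8)&(dr[...,0]<22)&(dr[...,1]>80)).astype(np.uint8);m[:, :250]=0;m[:190]=0;m[:,345:]=0
m[260:]=0
ct=max(cv2.findContours(m,0,2)[0],key=cv2.contourArea);print(cv2.contourArea(ct),cv2.minAreaRect(ct))
q=cv2.approxPolyDP(ct,4,True)[:,0];print(q.tolist())
P=[onz(c,p,.0705) for p in q];print(np.round(P,4))
for nm,p in dict(baseFL=(25,62),baseRL=(60,640),baseRR=(690,592)).items(): print(nm,onz(c,b(*p),.045))
for nm,p in dict(bridgeRL=(138,288),bridgeRR=(515,262),fl=(138,135),fr=(505,108)).items(): print(nm,onz(c,b(*p),.150))
print("glue",onz(c,b(92,77),.127),"dial",onz(c,b(585,117),.172),"mark",onz(c,b(283,202),.17), "marker",onz(c,b(607,470),.058),"staple",onz(c,b(105,480),.067))
cs,_=D["scene"]
ks=np.array([205+322/3.5,210+198/3.5]); print(tri(c,k,cs,ks))
```

```text
knob@.170 [0.65814236 0.03886085 0.17      ]
3220.5 ((299.4617919921875, 224.40042114257812), (52.61909484863281, 65.18791198730469), 84.95755004882812)
[[329, 197], [266, 202], [270, 252], [334, 247]]
[[ 0.6158 -0.034   0.0705]
 [ 0.606   0.1105  0.0705]
 [ 0.4905  0.1013  0.0705]
 [ 0.5001 -0.0437  0.0705]]
baseFL [0.77413831 0.22012516 0.045     ]
baseRL [0.43095149 0.19618542 0.045     ]
baseRR [ 0.45408366 -0.16547369  0.045     ]
bridgeRL [0.61308363 0.13948651 0.15      ]
bridgeRR [ 0.62481802 -0.06440555  0.15      ]
fl [0.69826945 0.13988558 0.15      ]
fr [ 0.71082376 -0.06043508  0.15      ]
glue [0.73855764 0.16852282 0.127     ] dial [ 0.69870114 -0.10245648  0.172     ] mark [0.65457359 0.05972637 0.17      ] marker [ 0.52358162 -0.11846508  0.058     ] staple [0.52014617 0.16798412 0.067     ]
(array([0.6608152 , 0.03869252, 0.16191039]), np.float64(0.0015158405497346789))
```

carry_out(
  motion=[
    {"tz": 5},
    {"tx": 3, "ty": -3, "tz": 9},
    {"tx": 6, "ty": -7.5, "tz": 12, "az": 0.1},
    {"tx": 9, "ty": -12, "tz": 14, "az": 0.2},
    {"tx": 11, "ty": -16.5, "tz": 14, "az": 0.3},
  ],
)

```text
invalid input
```

carry_out(
  motion=[
    {"tx": 3, "ty": -4},
    {"tx": 6, "ty": -8, "az": 0.06},
    {"tx": 9, "ty": -12, "az": 0.12},
    {"tx": 11, "ty": -16, "az": 0.12},
    {"tx": 13, "ty": -20, "az": 0.12},
  ],
)

```text
invalid input
```

carry_out(
  motion=[
    {"tx": 2, "ty": -4.5},
    {"tx": 4, "ty": -9},
    {"tx": 6, "ty": -13.5},
    {"tx": 6, "ty": -13.5},
    {"tx": 6, "ty": -13.5},
  ],
)

```text
invalid input
```

Run:
```python
from h import *
s=get_state();d=vision.get_image("wrist");cv2.imwrite("pics/w1.png",d["image"][:,:,::-1])
print(s["t"],s["ee_pos"],s["tool_rot"],s["qpos"])
import pickle;pickle.dump((s,d),open("w1.pkl","wb"))
```

```text
0.25 [0.1963455  0.54004124 0.20783235] [-9.00597749e+01  7.90464719e-03 -1.99820338e+01] [ 6.13931556e+01  1.18593803e+01  8.83613048e+01 -1.16710247e-03
  7.98395992e+01 -8.62460823e+00]
```

View pics/w1.png

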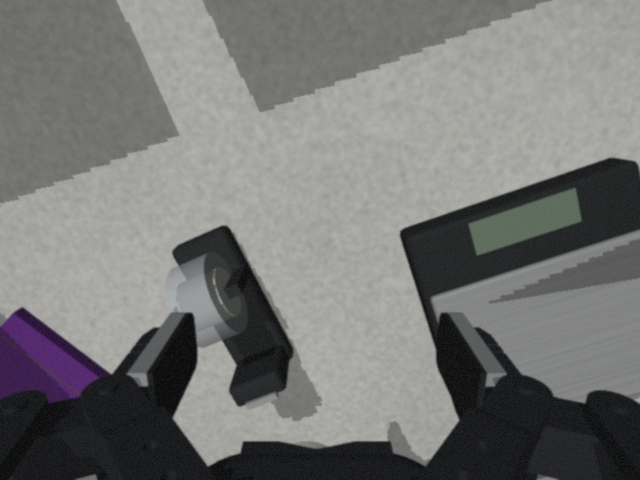

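The move calls were refused as "invalid input", so the arm hasn't moved. I'll give every key in each row.

carry_out(
  motion=[
    {"tx": 0, "ty": 0, "tz": 5, "ax": 0, "ay": 0, "az": 0, "gripper": 1},
    {"tx": 3, "ty": -3, "tz": 9, "ax": 0, "ay": 0, "az": 0, "gripper": 1},
    {"tx": 6, "ty": -6.5, "tz": 11, "ax": 0, "ay": 0, "az": 0.1, "gripper": 1},
    {"tx": 9, "ty": -10, "tz": 13, "ax": 0, "ay": 0, "az": 0.2, "gripper": 1},
    {"tx": 11, "ty": -14, "tz": 14, "ax": 0, "ay": 0, "az": 0.3, "gripper": 1},
  ],
)

```text
t: 0.8
ee_pos: [0.3064, 0.4031, 0.3495]
tool_rot: [-89.9, -0.2, -2.5]
wrist_force: [0.9, -0.2, 0.8]
gripper_width: 0.0857
```

carry_out(
  motion=[
    {"tx": 2.5, "ty": -4, "tz": 0, "ax": 0, "ay": 0, "az": 0, "gripper": 1},
    {"tx": 5, "ty": -8, "tz": 0, "ax": 0, "ay": 0, "az": 0.06, "gripper": 1},
    {"tx": 8, "ty": -12, "tz": 0, "ax": 0, "ay": 0, "az": 0.12, "gripper": 1},
    {"tx": 10.5, "ty": -16, "tz": 0, "ax": 0, "ay": 0, "az": 0.12, "gripper": 1},
    {"tx": 13, "ty": -20, "tz": 0, "ax": 0, "ay": 0, "az": 0.12, "gripper": 1},
  ],
)

```text
t: 1.3
ee_pos: [0.4354, 0.2019, 0.3476]
tool_rot: [-90.0, -0.0, 4.1]
wrist_force: [0.6, -0.3, 0.2]
gripper_width: 0.0851
```

carry_out(
  motion=[
    {"tx": 2, "ty": -4.4, "tz": 0, "ax": 0, "ay": 0, "az": 0, "gripper": 1},
    {"tx": 4, "ty": -8.8, "tz": 0, "ax": 0, "ay": 0, "az": 0, "gripper": 1},
    {"tx": 6, "ty": -13.2, "tz": 0, "ax": 0, "ay": 0, "az": 0, "gripper": 1},
    {"tx": 6.4, "ty": -16.5, "tz": 0, "ax": 0, "ay": 0, "az": 0, "gripper": 1},
    {"tx": 6.4, "ty": -16.5, "tz": 0, "ax": 0, "ay": 0, "az": 0, "gripper": 1},
  ],
)

```text
t: 1.8
ee_pos: [0.4993, 0.0347, 0.347]
tool_rot: [-90.1, 0.1, 3.7]
wrist_force: [0.1, 0.2, 0.3]
gripper_width: 0.0857
```

Run:
```python
from h import *
s=get_state();d=vision.get_image("wrist");cv2.imwrite("pics/w2.png",d["image"][:,:,::-1])
print(s["t"],s["ee_pos"],s["tool_rot"],s["qpos"])
import pickle;pickle.dump((s,d),open("w2.pkl","wb"))
```

```text
1.8 [0.49929049 0.0347339  0.34696892] [-9.00811177e+01  5.00874787e-02  3.72388669e+00] [-5.87725504e+00 -1.56563293e+00  8.67313245e+01 -8.86555116e-02
  9.48701590e+01 -9.96086762e+01]
```

View pics/w2.png

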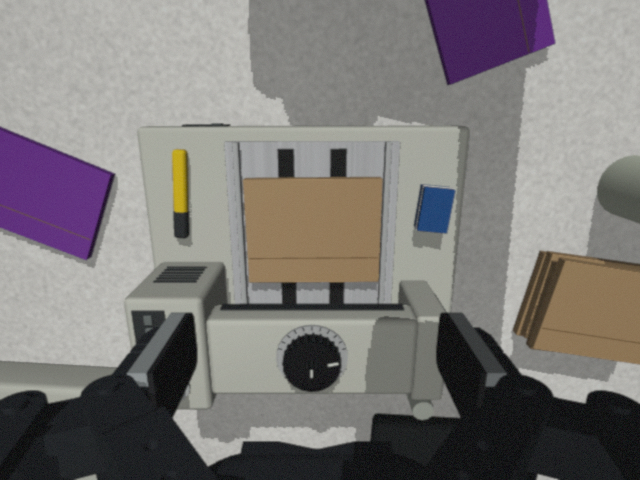

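The view is sharp: carton (245–382, 177–283), outer knob centre near (312,361), its white mark at (333,364) and the inner knob's mark at (311,373). Next I'll measure these.

Run:
```python
from h import *
import pickle
s,d=pickle.load(open("w2.pkl","rb"));c=cam(d,s);im=d["image"]
crop(im,260,290,370,420,5,"pics/w2k.png")
crop(im,215,125,415,320,4,"pics/w2c.png")
hsv=cv2.cvtColor(im,cv2.COLOR_RGB2HSV)
m=((hsv[...,0]>8)&(hsv[...,0]<22)&(hsv[...,1]>70)).astype(np.uint8)
m[:,:230]=0;m[:,400:]=0;m[320:]=0
ct=max(cv2.findContours(m,0,2)[0],key=cv2.contourArea)
rc=cv2.minAreaRect(ct);print(rc)
q=cv2.approxPolyDP(ct,5,True)[:,0];print(q.tolist());P=np.array([onz(c,p,.0705) for p in q]);print(P.round(4),P.mean(0))
print([np.linalg.norm(P[i]-P[i-1]) for i in range(4)])
g=cv2.cvtColor(im,cv2.COLOR_RGB2GRAY)
m=(g<50).astype(np.uint8);m[:325]=0;m[400:]=0;m[:,:270]=0;m[:,352:]=0
ct=max(cv2.findContours(cv2.morphologyEx(m,cv2.MORPH_OPEN,np.ones((3,3))),0,2)[0],key=cv2.contourArea)
print(cv2.fitEllipse(ct),cv2.boundingRect(ct))
```

```text
((312.0, 229.5), (107.0, 138.0), 90.0)
[[243, 180], [250, 281], [378, 279], [380, 178]]
[[ 0.5001 -0.0463  0.0705]
 [ 0.617  -0.0367  0.0705]
 [ 0.6047  0.1109  0.0705]
 [ 0.4882  0.1001  0.0705]] [0.55249707 0.03197089 0.0705    ]
[np.float64(0.14687672167104318), np.float64(0.11734356594537731), np.float64(0.14808501903185556), np.float64(0.11697876577471654)]
((310.6554870605469, 362.5157470703125), (54.77566146850586, 56.670467376708984), 6.623160362243652) (284, 335, 56, 56)
```

View pics/w2k.png

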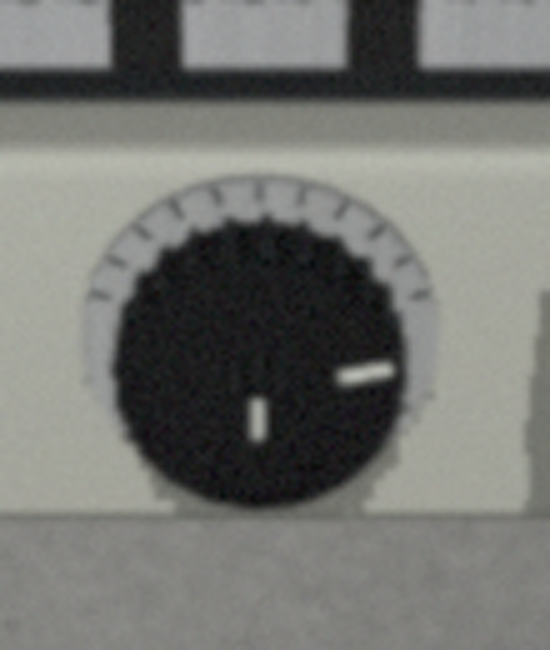

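View pics/w2c.png

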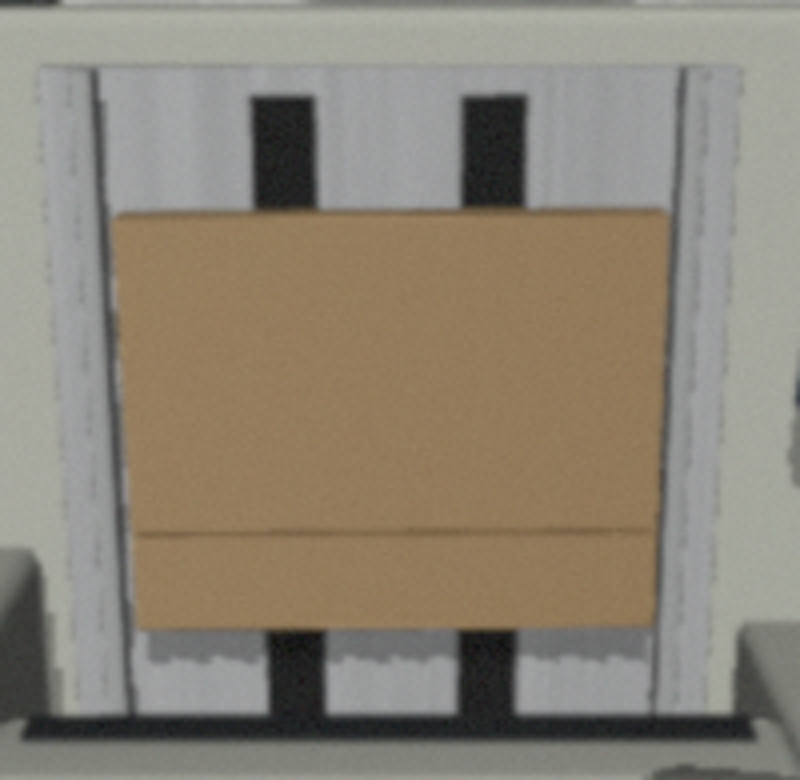

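Run:
```python
from h import *
import pickle
s,d=pickle.load(open("w2.pkl","rb"));c=cam(d,s)
k=lambda x,y:np.array([260+(x+.5)/5-.5,290+(y+.5)/5-.5])
g=lambda x,y:np.array([215+(x+.5)/4-.5,125+(y+.5)/4-.5])
K=onz(c,k(260,363),.170);M=onz(c,k(366,373),.170)
print(K,M,np.linalg.norm(K-M), onz(c,k(258,420),.187))
def yaw(a,b): v=b-a;return np.degrees(np.arctan2(v[1],v[0]))
print("guideR inner",yaw(onz(c,g(97,70),.0685),onz(c,g(131,712),.0685)),"L",yaw(onz(c,g(683,70),.0685),onz(c,g(653,712),.0685)))
print("table rear",yaw(onz(c,g(40,66),.0685),onz(c,g(740,66),.0685))-90, onz(c,g(390,66),.0685))
print("bridge",yaw(onz(c,k(0,515),.15),onz(c,k(550,515),.15))-90,yaw(onz(c,k(0,148),.15),onz(c,k(550,148),.15))-90)
a=onz(c,k(0,148),.15);b=onz(c,k(550,148),.15);th=np.radians(3.9);u=np.array([np.cos(th),np.sin(th),0])
print("knob ahead of bridge rear edge",(K-(a+b)/2)@u)
for p in [(115,213),(667,211)]: print(onz(c,g(*p),.0705))
e=(onz(c,g(115,213),.0705)+onz(c,g(667,211),.0705))/2; print("tail rel knob",(e-K)@u,(e-K)@np.array([-u[1],u[0],0]))
```

```text
[0.65354906 0.03820545 0.17      ] [0.65441015 0.05863484 0.17      ] 0.02044752971008561 [0.65417775 0.03807728 0.187     ]
guideR inner 3.6750354726089762 L 3.9024376487762376
table rear 3.7827976143638153 [0.45469743 0.02510278 0.0685    ]
bridge 3.8204769379132983 3.807896620822561
knob ahead of bridge rear edge 0.035126540830654196
[ 0.49774899 -0.04595433  0.0705    ]
[0.4874524  0.10146605 0.0705    ]
tail rel knob -0.16128639257699307 0.0005215581859772875
```

carry_out(
  motion=[
    {"tx": -1.5, "ty": -0.4, "tz": -4, "ax": 0, "ay": 0, "az": 0, "gripper": 0},
    {"tx": -3.3, "ty": -0.9, "tz": -8, "ax": 0, "ay": 0, "az": 0, "gripper": 0},
    {"tx": -3.3, "ty": -0.9, "tz": -12, "ax": 0, "ay": 0, "az": 0, "gripper": 0},
    {"tx": -3.3, "ty": -0.9, "tz": -16, "ax": 0, "ay": 0, "az": 0, "gripper": 0},
    {"tx": -3.3, "ty": -0.9, "tz": -20, "ax": 0, "ay": 0, "az": 0, "gripper": 0},
  ],
  squeeze=40,
)

```text
t: 2.35
ee_pos: [0.4654, 0.0312, 0.1464]
tool_rot: [-90.0, -0.1, 4.2]
wrist_force: [0.2, -0.0, 0.5]
gripper_width: 0.0124
```

carry_out(
  motion=[
    {"tx": 0, "ty": 0, "tz": -3, "ax": 0, "ay": 0, "az": 0, "gripper": 0},
    {"tx": 0, "ty": 0, "tz": -5, "ax": 0, "ay": 0, "az": 0, "gripper": 0},
    {"tx": 0, "ty": 0, "tz": -6, "ax": 0, "ay": 0, "az": 0, "gripper": 0},
    {"tx": 0, "ty": 0, "tz": -7, "ax": 0, "ay": 0, "az": 0, "gripper": 0},
    {"tx": 0, "ty": 0, "tz": -7, "ax": 0, "ay": 0, "az": 0, "gripper": 0},
  ],
)

```text
t: 2.85
ee_pos: [0.4653, 0.0303, 0.0769]
tool_rot: [-90.0, 0.1, 4.1]
wrist_force: [-0.4, 0.4, -0.8]
gripper_width: 0.0001
```

Run:
```python
from h import *
s=get_state();d=vision.get_image("wrist");cv2.imwrite("pics/w3.png",d["image"][:,:,::-1])
print(s)
d2=vision.get_image("scene");crop(d2["image"],205,150,420,385,2.5,"pics/s3.png")
```

```text
{'t': 2.85, 'qpos': array([-6.93458791e+00,  7.79194803e+00,  1.10211877e+02,  1.03192775e-02,
        6.20632880e+01, -1.01066928e+02]), 'qd': array([-0.19803813, -1.15754032, -1.29902897, -0.09235302,  0.92416142,
       -0.08173888]), 'joint_efforts': array([-2.81663990e-02, -3.01164508e+01, -2.45107555e+01,  1.97298956e-03,
       -1.57811651e-01,  1.82472275e-03]), 'ee_pos': array([0.46527437, 0.03030016, 0.07693931]), 'tool_rot': array([-8.99781755e+01,  6.41169064e-02,  4.12751267e+00]), 'wrist_force': array([-0.44747628,  0.42314405, -0.84989907]), 'wrist_torque': array([-0.01664563,  0.00769525, -0.00206324]), 'gripper_width': 0.00014862871495119117}
```

View pics/w3.png

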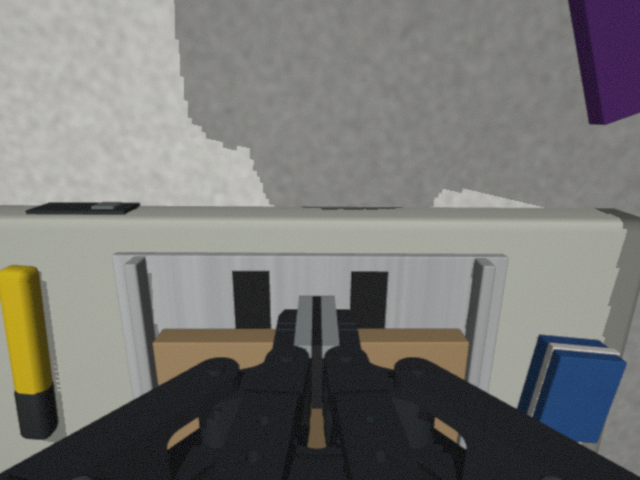

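View pics/s3.png

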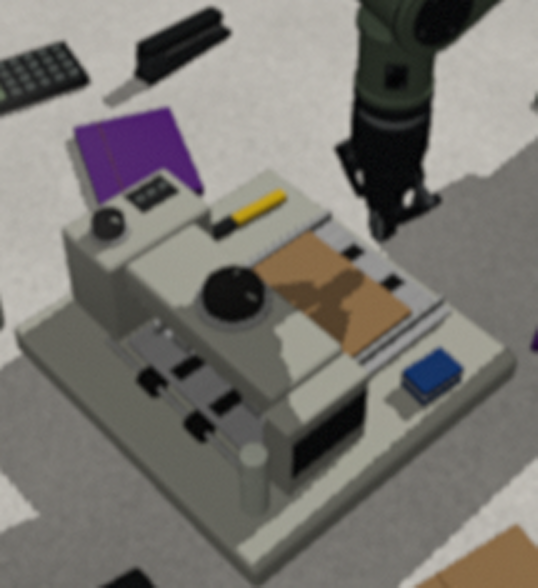

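The fingers are shut and straight behind the carton's tail. The carton's edges are at columns 155–467 and the fingers at column 317, about 3 mm off centre. I'll lower them.

carry_out(
  motion=[
    {"tx": 0, "ty": 0, "tz": -0.8, "ax": 0, "ay": 0, "az": 0, "gripper": 0},
    {"tx": 0, "ty": -0.1, "tz": -1.4, "ax": 0, "ay": 0, "az": 0, "gripper": 0},
    {"tx": 0, "ty": -0.1, "tz": -1.4, "ax": 0, "ay": 0, "az": 0, "gripper": 0},
  ],
)

```text
t: 3.25
ee_pos: [0.4649, 0.0286, 0.0626]
tool_rot: [-90.0, 0.1, 4.1]
wrist_force: [0.6, 0.5, 0.2]
gripper_width: 0.0
```

carry_out(
  motion=[
    {"tx": 0.5, "ty": 0.03, "tz": 0, "ax": 0, "ay": 0, "az": 0, "gripper": 0},
    {"tx": 1.0, "ty": 0.07, "tz": 0, "ax": 0, "ay": 0, "az": 0, "gripper": 0},
    {"tx": 1.4, "ty": 0.1, "tz": 0, "ax": 0, "ay": 0, "az": 0, "gripper": 0},
    {"tx": 1.8, "ty": 0.13, "tz": 0, "ax": 0, "ay": 0, "az": 0, "gripper": 0},
    {"tx": 2.2, "ty": 0.15, "tz": 0, "ax": 0, "ay": 0, "az": 0, "gripper": 0},
  ],
)

```text
t: 3.75
ee_pos: [0.4883, 0.0302, 0.0635]
tool_rot: [-90.0, -0.0, 4.1]
wrist_force: [0.1, 0.6, -0.4]
gripper_width: 0.0002
```

carry_out(
  motion=[
    {"tx": 0.5, "ty": 0.03, "tz": 0, "ax": 0, "ay": 0, "az": 0, "gripper": 0},
    {"tx": 1.0, "ty": 0.07, "tz": 0, "ax": 0, "ay": 0, "az": 0, "gripper": 0},
    {"tx": 1.5, "ty": 0.1, "tz": 0, "ax": 0, "ay": 0, "az": 0, "gripper": 0},
    {"tx": 2.0, "ty": 0.13, "tz": 0, "ax": 0, "ay": 0, "az": 0, "gripper": 0},
    {"tx": 2.5, "ty": 0.17, "tz": 0, "ax": 0, "ay": 0, "az": 0, "gripper": 0},
  ],
)

```text
t: 4.25
ee_pos: [0.5132, 0.0319, 0.0634]
tool_rot: [-90.0, 0.0, 4.1]
wrist_force: [-0.8, 0.1, -0.5]
gripper_width: -0.0002
```

carry_out(
  motion=[
    {"tx": 0.4, "ty": 0.03, "tz": 0, "ax": 0, "ay": 0, "az": 0, "gripper": 0},
    {"tx": 0.8, "ty": 0.05, "tz": 0, "ax": 0, "ay": 0, "az": 0, "gripper": 0},
    {"tx": 1.2, "ty": 0.08, "tz": 0, "ax": 0, "ay": 0, "az": 0, "gripper": 0},
    {"tx": 1.6, "ty": 0.1, "tz": 0, "ax": 0, "ay": 0, "az": 0, "gripper": 0},
    {"tx": 1.9, "ty": 0.12, "tz": 0, "ax": 0, "ay": 0, "az": 0, "gripper": 0},
  ],
)

```text
t: 4.75
ee_pos: [0.5321, 0.0331, 0.0634]
tool_rot: [-90.0, -0.0, 4.1]
wrist_force: [-0.0, 0.0, 0.3]
gripper_width: 0.0
```

Run:
```python
from h import *
s=get_state();d=vision.get_image("top");crop(d["image"],215,120,395,285,4,"pics/t4.png")
print(s["wrist_force"],s["ee_pos"])
d2=vision.get_image("wrist");cv2.imwrite("pics/w4.png",d2["image"][:,:,::-1])
```

```text
[-0.01123011  0.03417624  0.25121237] [0.53213557 0.03305552 0.06344036]
```

View pics/t4.png

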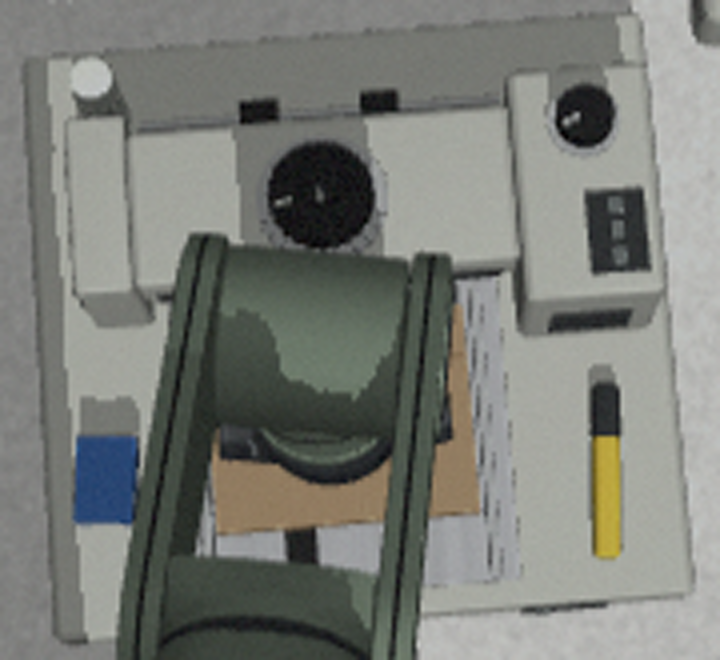

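View pics/w4.png

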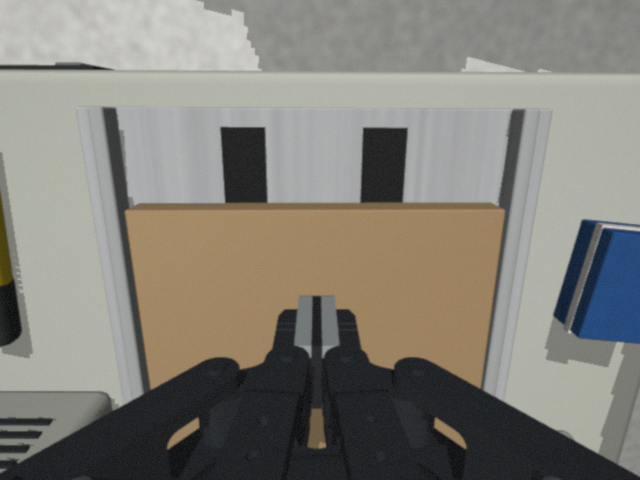

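The carton hasn't moved: in the top view its tail is still at (218,532). The tips are now above it, and no force shows. I'll check their true height before any further move.

Run:
```python
from h import *
s=get_state();d=vision.get_image("scene");crop(d["image"],280,180,440,310,5,"pics/s5.png")
c=cam(d)
for z in (0.0634,0.0705,.09,.11): print(z,proj(c,[s["ee_pos"][0],s["ee_pos"][1],z]), (proj(c,[s["ee_pos"][0],s["ee_pos"][1],z])-[280,180])*5)
d=vision.get_image("wrist");c=cam(d,s);print(proj(c,s["ee_pos"]),onz(c,(315,205),.0705), s)
```

```text
0.0634 [337.61153636 266.94072386] [288.0576818  434.70361932]
0.0705 [337.69358233 265.08901271] [288.46791163 425.44506354]
0.09 [337.92217737 259.92980727] [289.61088684 399.64903635]
0.11 [338.1617222  254.52347397] [290.808611   372.61736986]
[320.95589963 293.98233588] [0.49119139 0.02750071 0.0705    ] {'t': 4.85, 'qpos': array([-5.75060818e+00,  1.64021250e+01,  1.01473909e+02, -1.96859936e-03,
        6.20981005e+01, -9.98337573e+01]), 'qd': array([ 0.00856837, -0.38422235,  0.70510572,  0.09043188,  0.22122196,
       -0.0970327 ]), 'joint_efforts': array([ 1.13634352e-02, -3.67895544e+01, -2.44574028e+01,  5.72237550e-03,
       -1.44785066e-02,  4.44685502e-03]), 'ee_pos': array([0.53225183, 0.03302501, 0.06350934]), 'tool_rot': array([-9.00061321e+01, -2.51881146e-02,  4.08407126e+00]), 'wrist_force': array([-0.84662735,  0.65506597, -0.11342682]), 'wrist_torque': array([0.04240872, 0.0106986 , 0.00357186]), 'gripper_width': -0.0005387755010933483}
```

View pics/s5.png

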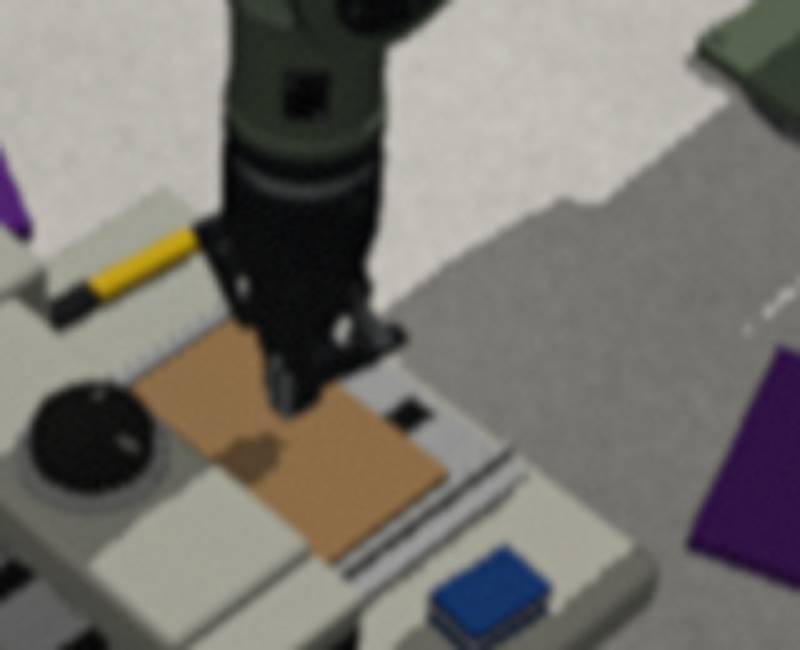

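Run:
```python
from h import *
s=get_state();d=vision.get_image("wrist");c=cam(d,s);im=d["image"]
cv2.imwrite("pics/w6.png",im[:,:,::-1])
hsv=cv2.cvtColor(im,cv2.COLOR_RGB2HSV)
m=((hsv[...,0]>8)&(hsv[...,0]<22)&(hsv[...,1]>70))
for row in (212,220,240,260,280):
    x=np.where(m[row])[0];a,b=x.min()-.5,x.max()+.5
    A=onz(c,(a,row),.0705);B=onz(c,(b,row),.0705)
    print(row,a,b,A,B,np.linalg.norm(A-B))
```

```text
212 125.5 503.5 [ 0.49873664 -0.04647254  0.0705    ] [0.48805329 0.10157603 0.0705    ] 0.14843353185919939
220 124.5 503.5 [ 0.50203501 -0.04708031  0.0705    ] [0.49126071 0.10225014 0.0705    ] 0.14971863277375164
240 127.5 500.5 [ 0.51029798 -0.04643312  0.0705    ] [0.49953677 0.10277072 0.0705    ] 0.1495914072302163
260 130.5 498.5 [ 0.51881641 -0.04576591  0.0705    ] [0.5080394  0.10371379 0.0705    ] 0.14986769165642444
280 133.5 495.5 [ 0.52760233 -0.04507775  0.0705    ] [0.51683878 0.1042737  0.0705    ] 0.14973881147567517
```

The wrist view gives the carton as 149.7 mm wide, so the pose and camera agree. The shadow in the scene view shows the tips hovering, so I'll triangulate the tip.

Run:
```python
from h import *
s=get_state();d=vision.get_image("wrist");c=cam(d,s);ds=vision.get_image("scene");cs=cam(ds)
crop(d["image"],240,270,400,400,5,"pics/w7.png")
for a in [(317,297),(317,305)]:
  for b in [(337.6,263),(336,260),(339,262)]:
    print(a,b,tri(c,a,cs,b))
```

```text
(317, 297) (337.6, 263) (array([0.52909733, 0.03025262, 0.07317192]), np.float64(0.0020270567914910317))
(317, 297) (336, 260) (array([0.52819592, 0.02737649, 0.07951496]), np.float64(0.008593334647492505))
(317, 297) (339, 262) (array([0.52670374, 0.03106067, 0.07665983]), np.float64(0.00028585976886738796))
(317, 305) (337.6, 263) (array([0.53092977, 0.03110095, 0.0757009 ]), np.float64(0.00034279492349274907))
(317, 305) (336, 260) (array([0.52997346, 0.02819048, 0.08188143]), np.float64(0.006954298307109079))
(317, 305) (339, 262) (array([0.52849465, 0.03189024, 0.07913936]), np.float64(0.0019241311248023917))
```

View pics/w7.png

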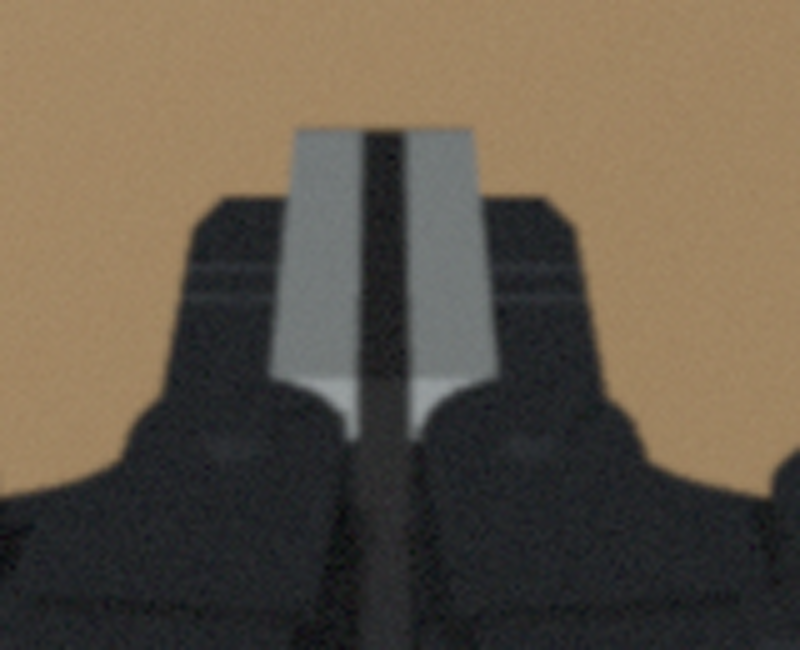

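The fingertips really are about 10–16 mm higher than the nominal TCP, so they passed over the carton without touching it. I'll lift, go back behind the tail, and come down lower while watching the force.

carry_out(
  motion=[
    {"tx": 0, "ty": 0, "tz": 2, "ax": 0, "ay": 0, "az": 0, "gripper": 0},
    {"tx": -3, "ty": -0.2, "tz": 2, "ax": 0, "ay": 0, "az": 0, "gripper": 0},
    {"tx": -6.6, "ty": -0.65, "tz": 2, "ax": 0, "ay": 0, "az": 0, "gripper": 0},
    {"tx": -6.6, "ty": -0.65, "tz": 0, "ax": 0, "ay": 0, "az": 0, "gripper": 0},
    {"tx": -6.6, "ty": -0.65, "tz": -0.2, "ax": 0, "ay": 0, "az": 0, "gripper": 0},
  ],
)

```text
t: 5.6
ee_pos: [0.4629, 0.0268, 0.0599]
tool_rot: [-90.0, 0.2, 4.1]
wrist_force: [-1.1, -0.9, 0.1]
gripper_width: -0.0001
```

carry_out(
  motion=[
    {"tx": 0, "ty": 0, "tz": -0.2, "ax": 0, "ay": 0, "az": 0, "gripper": 0},
    {"tx": 0, "ty": 0, "tz": -0.4, "ax": 0, "ay": 0, "az": 0, "gripper": 0},
    {"tx": 0, "ty": 0, "tz": -0.4, "ax": 0, "ay": 0, "az": 0, "gripper": 0},
  ],
)

```text
t: 5.9
ee_pos: [0.4667, 0.0265, 0.0578]
tool_rot: [-90.0, -0.0, 4.1]
wrist_force: [0.2, -0.2, -0.1]
gripper_width: 0.0001
```

Run:
```python
from h import *
s=get_state();d=vision.get_image("scene");crop(d["image"],280,180,440,310,5,"pics/s8.png")
d=vision.get_image("wrist");cv2.imwrite("pics/w8.png",d["image"][:,:,::-1]);print(s["ee_pos"],s["wrist_force"])
```

```text
[0.46671197 0.0264931  0.05775626] [ 0.17498431 -0.17850781 -0.12422916]
```

View pics/s8.png

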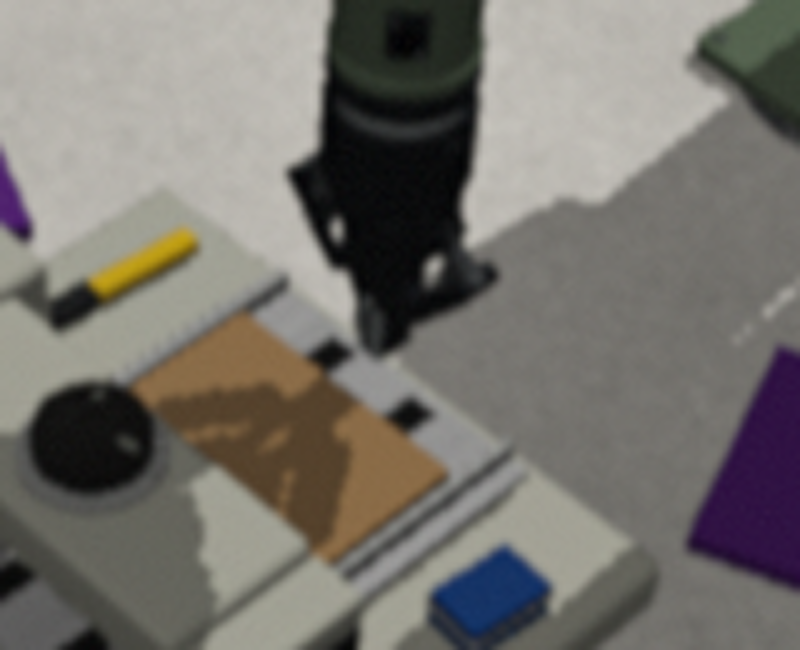

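View pics/w8.png

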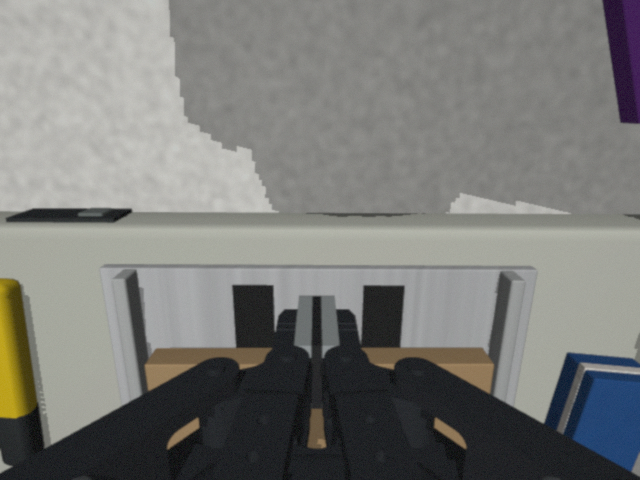

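carry_out(
  motion=[
    {"tx": 0, "ty": 0, "tz": -0.2, "ax": 0, "ay": 0, "az": 0, "gripper": 0},
    {"tx": 0, "ty": 0, "tz": -0.4, "ax": 0, "ay": 0, "az": 0, "gripper": 0},
    {"tx": 0, "ty": 0, "tz": -0.4, "ax": 0, "ay": 0, "az": 0, "gripper": 0},
  ],
)

```text
t: 6.3
ee_pos: [0.4654, 0.0266, 0.0531]
tool_rot: [-90.0, 0.0, 4.1]
wrist_force: [-0.2, -0.0, 0.4]
gripper_width: 0.0001
```

carry_out(
  motion=[
    {"tx": 0, "ty": 0, "tz": -0.1, "ax": 0, "ay": 0, "az": 0, "gripper": 0},
    {"tx": 0, "ty": 0, "tz": -0.2, "ax": 0, "ay": 0, "az": 0, "gripper": 0},
    {"tx": 0, "ty": 0, "tz": -0.2, "ax": 0, "ay": 0, "az": 0, "gripper": 0},
  ],
)

```text
t: 6.6
ee_pos: [0.4656, 0.0266, 0.0513]
tool_rot: [-90.0, 0.0, 4.1]
wrist_force: [-0.0, -0.0, 0.2]
gripper_width: 0.0002
```

carry_out(
  motion=[
    {"tx": 0, "ty": 0, "tz": -0.1, "ax": 0, "ay": 0, "az": 0, "gripper": 0},
    {"tx": 0, "ty": 0, "tz": -0.2, "ax": 0, "ay": 0, "az": 0, "gripper": 0},
    {"tx": 0, "ty": 0, "tz": -0.2, "ax": 0, "ay": 0, "az": 0, "gripper": 0},
  ],
)

```text
t: 6.9
ee_pos: [0.4656, 0.0266, 0.0493]
tool_rot: [-90.0, 0.0, 4.1]
wrist_force: [-0.1, -0.2, 0.1]
gripper_width: 0.0003
```

carry_out(
  motion=[
    {"tx": 0, "ty": 0, "tz": -0.1, "ax": 0, "ay": 0, "az": 0, "gripper": 0},
    {"tx": 0, "ty": 0, "tz": -0.2, "ax": 0, "ay": 0, "az": 0, "gripper": 0},
    {"tx": 0, "ty": 0, "tz": -0.2, "ax": 0, "ay": 0, "az": 0, "gripper": 0},
  ],
)

```text
t: 7.2
ee_pos: [0.4656, 0.0266, 0.0473]
tool_rot: [-90.0, 0.0, 4.1]
wrist_force: [-0.7, -0.3, -0.2]
gripper_width: 0.0002
```

carry_out(
  motion=[
    {"tx": 0, "ty": 0, "tz": -0.1, "ax": 0, "ay": 0, "az": 0, "gripper": 0},
    {"tx": 0, "ty": 0, "tz": -0.2, "ax": 0, "ay": 0, "az": 0, "gripper": 0},
    {"tx": 0, "ty": 0, "tz": -0.2, "ax": 0, "ay": 0, "az": 0, "gripper": 0},
  ],
)

```text
t: 7.5
ee_pos: [0.4656, 0.0266, 0.0452]
tool_rot: [-90.0, 0.0, 4.1]
wrist_force: [-0.3, 0.2, 0.6]
gripper_width: 0.0
```

Run:
```python
from h import *
s=get_state();d=vision.get_image("scene");crop(d["image"],280,180,440,310,5,"pics/s9.png")
print(s["ee_pos"],s["wrist_force"])
```

```text
[0.46556693 0.0266023  0.04524365] [-0.26966272  0.15222395  0.60333633]
```

View pics/s9.png

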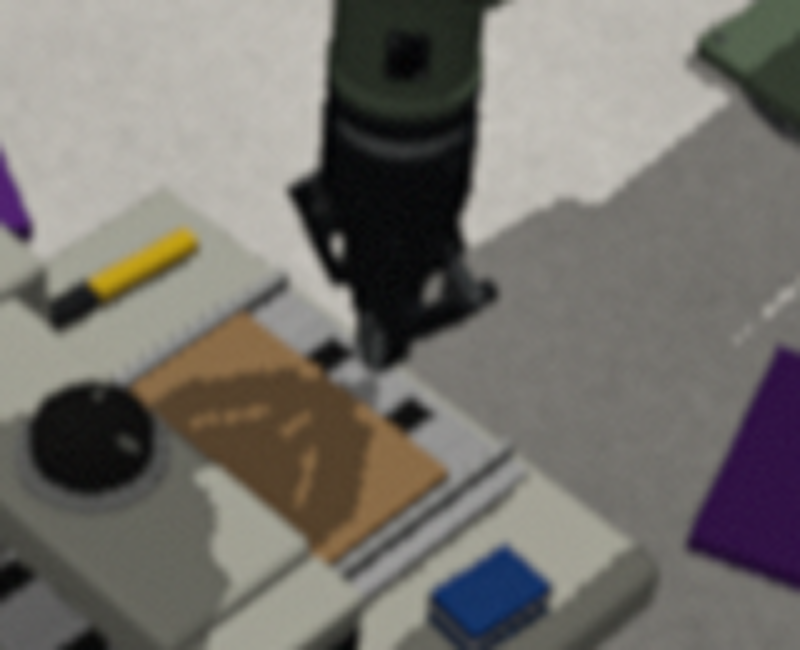

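carry_out(
  motion=[
    {"tx": 0.4, "ty": 0.03, "tz": 0, "ax": 0, "ay": 0, "az": 0, "gripper": 0},
    {"tx": 0.8, "ty": 0.06, "tz": 0, "ax": 0, "ay": 0, "az": 0, "gripper": 0},
    {"tx": 1.2, "ty": 0.08, "tz": 0, "ax": 0, "ay": 0, "az": 0, "gripper": 0},
    {"tx": 1.6, "ty": 0.11, "tz": 0, "ax": 0, "ay": 0, "az": 0, "gripper": 0},
    {"tx": 2.0, "ty": 0.14, "tz": 0, "ax": 0, "ay": 0, "az": 0, "gripper": 0},
  ],
)

```text
t: 8.05
ee_pos: [0.4856, 0.028, 0.0453]
tool_rot: [-90.0, 0.1, 4.1]
wrist_force: [-2.3, -1.6, 1.2]
gripper_width: -0.0002
```

carry_out(
  motion=[
    {"tx": 0.4, "ty": 0.03, "tz": 0, "ax": 0, "ay": 0, "az": 0, "gripper": 0},
    {"tx": 0.8, "ty": 0.06, "tz": 0, "ax": 0, "ay": 0, "az": 0, "gripper": 0},
    {"tx": 1.2, "ty": 0.08, "tz": 0, "ax": 0, "ay": 0, "az": 0, "gripper": 0},
    {"tx": 1.6, "ty": 0.11, "tz": 0, "ax": 0, "ay": 0, "az": 0, "gripper": 0},
    {"tx": 2.0, "ty": 0.14, "tz": 0, "ax": 0, "ay": 0, "az": 0, "gripper": 0},
  ],
)

```text
t: 8.55
ee_pos: [0.5061, 0.0294, 0.0454]
tool_rot: [-90.0, -0.0, 4.1]
wrist_force: [-1.1, -0.9, -0.0]
gripper_width: 0.0004
```

Run:
```python
from h import *
s=get_state();d=vision.get_image("scene");crop(d["image"],280,180,440,310,5,"pics/s10.png")
d=vision.get_image("wrist");cv2.imwrite("pics/w10.png",d["image"][:,:,::-1]);print(s["ee_pos"],s["wrist_force"])
```

```text
[0.50611597 0.02938481 0.04535696] [-1.11335308 -0.85599022 -0.03263091]
```

View pics/s10.png

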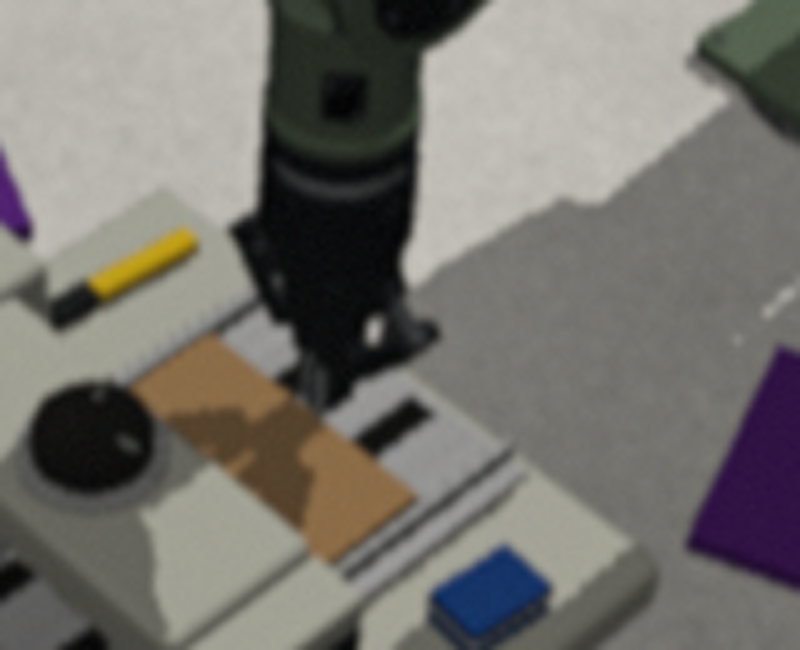

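View pics/w10.png

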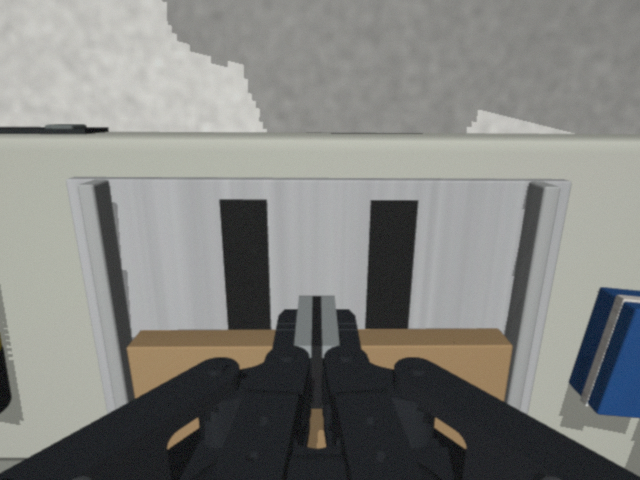

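The carton is moving now; its tail edge is at row 331, square to the guides. I'll work out how far is left.

Run:
```python
from h import *
s=get_state();d=vision.get_image("wrist");c=cam(d,s)
for p in [(140,331),(503,331)]: print(onz(c,p,.0705))
print(s["ee_pos"],"table rear",onz(c,(318,179),.0565))
```

```text
[ 0.51563319 -0.03965399  0.0705    ]
[0.50566136 0.09876513 0.0705    ]
[0.50687913 0.02932747 0.0455652 ] table rear [0.45490436 0.02416551 0.0565    ]
```

carry_out(
  motion=[
    {"tx": 0.4, "ty": 0.03, "tz": 0, "ax": 0, "ay": 0, "az": 0, "gripper": 0},
    {"tx": 0.8, "ty": 0.06, "tz": 0, "ax": 0, "ay": 0, "az": 0, "gripper": 0},
    {"tx": 1.2, "ty": 0.08, "tz": 0, "ax": 0, "ay": 0, "az": 0, "gripper": 0},
    {"tx": 1.6, "ty": 0.11, "tz": 0, "ax": 0, "ay": 0, "az": 0, "gripper": 0},
    {"tx": 2.0, "ty": 0.14, "tz": 0, "ax": 0, "ay": 0, "az": 0, "gripper": 0},
  ],
)

```text
t: 9.2
ee_pos: [0.5261, 0.0308, 0.0454]
tool_rot: [-90.0, 0.0, 4.1]
wrist_force: [-2.4, 1.0, 0.9]
gripper_width: 0.0
```

carry_out(
  motion=[
    {"tx": 0.4, "ty": 0.03, "tz": 0, "ax": 0, "ay": 0, "az": 0, "gripper": 0},
    {"tx": 0.8, "ty": 0.06, "tz": 0, "ax": 0, "ay": 0, "az": 0, "gripper": 0},
    {"tx": 1.2, "ty": 0.08, "tz": 0, "ax": 0, "ay": 0, "az": 0, "gripper": 0},
    {"tx": 1.6, "ty": 0.11, "tz": 0, "ax": 0, "ay": 0, "az": 0, "gripper": 0},
    {"tx": 2.0, "ty": 0.14, "tz": 0, "ax": 0, "ay": 0, "az": 0, "gripper": 0},
  ],
)

```text
t: 9.7
ee_pos: [0.5461, 0.0322, 0.0454]
tool_rot: [-90.0, 0.0, 4.1]
wrist_force: [-0.7, 0.3, 0.4]
gripper_width: 0.0001
```

carry_out(
  motion=[
    {"tx": 0.1, "ty": 0.01, "tz": 0, "ax": 0, "ay": 0, "az": 0, "gripper": 0},
    {"tx": 0.2, "ty": 0.01, "tz": 0, "ax": 0, "ay": 0, "az": 0, "gripper": 0},
    {"tx": 0.3, "ty": 0.02, "tz": 0, "ax": 0, "ay": 0, "az": 0, "gripper": 0},
    {"tx": 0.4, "ty": 0.03, "tz": 0, "ax": 0, "ay": 0, "az": 0, "gripper": 0},
    {"tx": 0.5, "ty": 0.03, "tz": 0, "ax": 0, "ay": 0, "az": 0, "gripper": 0},
  ],
)

```text
t: 10.2
ee_pos: [0.5507, 0.0325, 0.0454]
tool_rot: [-90.0, -0.0, 4.1]
wrist_force: [-0.5, 0.2, -0.0]
gripper_width: -0.0001
```

carry_out(
  motion=[
    {"tx": 0.1, "ty": 0.01, "tz": 0, "ax": 0, "ay": 0, "az": 0, "gripper": 0},
    {"tx": 0.2, "ty": 0.01, "tz": 0, "ax": 0, "ay": 0, "az": 0, "gripper": 0},
  ],
)

```text
t: 10.4
ee_pos: [0.5511, 0.0326, 0.0452]
tool_rot: [-90.0, 0.2, 4.1]
wrist_force: [-7.1, -1.0, 4.6]
gripper_width: -0.0001
```

Force has risen to 7 N, so it's probably home. I'll check that.

Run:
```python
from h import *
s=get_state();d=vision.get_image("wrist");c=cam(d,s);cv2.imwrite("pics/w11.png",d["image"][:,:,::-1]);print(s["ee_pos"],s["wrist_force"],s["wrist_torque"])
d=vision.get_image("scene");crop(d["image"],220,200,400,330,4.4,"pics/s11.png")
```

```text
[0.5511188  0.03260718 0.04519309] [-7.06789733 -1.03519535  4.60045006] [-0.05581433  1.20757931 -0.02434047]
```

View pics/w11.png

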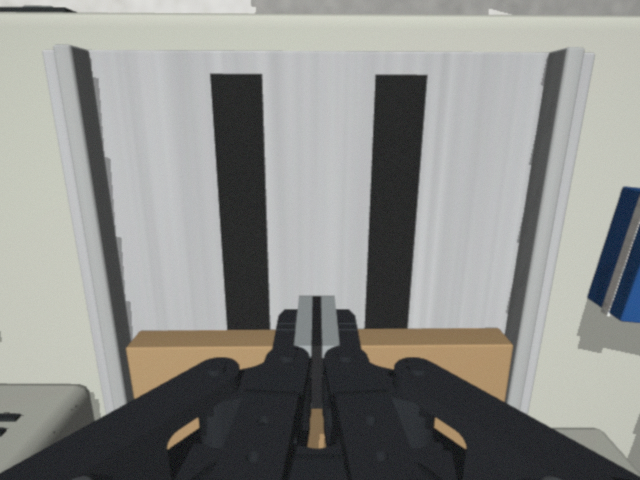

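View pics/s11.png

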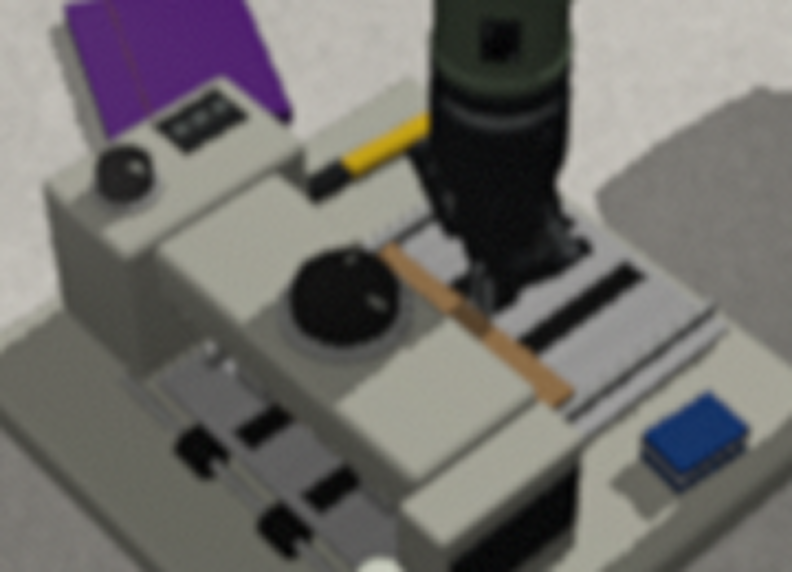

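Run:
```python
from h import *
s=get_state();d=vision.get_image("wrist");c=cam(d,s)
g=cv2.cvtColor(d["image"],cv2.COLOR_RGB2GRAY).astype(int)
print(g[44:58,300:340].mean(1).astype(int)); 
hsv=cv2.cvtColor(d["image"],cv2.COLOR_RGB2HSV)
m=((hsv[...,0]>8)&(hsv[...,0]<22)&(hsv[...,1]>70))
for col in (160,200,420,460): print(col,np.where(m[:,col])[0].min(), [onz(c,(col,np.where(m[:,col])[0].min()-.5),z).round(4) for z in (.0565,.0705)])
for row in(50,51,52): print(onz(c,(318,row),.0565))
print(np.where(m[336])[0].min(),np.where(m[336])[0].max(), g[320:350,200],s["wrist_force"],s["ee_pos"])
```

```text
[198 198 198 199 198 199 195 188 193 193 190 189 189 189]
160 331 [array([ 0.5674, -0.034 ,  0.0565]), array([ 0.559 , -0.0286,  0.0705])]
200 331 [array([ 0.5662, -0.0172,  0.0565]), array([ 0.5579, -0.0134,  0.0705])]
420 329 [array([0.5586, 0.0746, 0.0565]), array([0.551 , 0.0701, 0.0705])]
460 329 [array([0.5574, 0.0913, 0.0565]), array([0.5499, 0.0853, 0.0705])]
[0.45508096 0.02416017 0.0565    ]
[0.4553939  0.02418325 0.0565    ]
[0.45570725 0.02420635 0.0565    ]
137 505 [187 189 188 186 188 187 185 188 186 177 149 122 117 117 118 118 115 117
 118 119 120 117 119 117 120 124 137 154 160 159] [-5.47604112 -0.01809355  3.47339032] [0.55108357 0.03258784 0.04521269]
```

The tail is 107.2 mm ahead of the table's rear edge, where home should be 107 mm, so it's home. I'll press about 1 mm more to seat it square, then back off.

carry_out(
  motion=[
    {"tx": 0.05, "ty": 0, "tz": 0, "ax": 0, "ay": 0, "az": 0, "gripper": 0},
    {"tx": 0.1, "ty": 0.01, "tz": 0, "ax": 0, "ay": 0, "az": 0, "gripper": 0},
    {"tx": 0.1, "ty": 0.01, "tz": 0, "ax": 0, "ay": 0, "az": 0, "gripper": 0},
  ],
)

```text
t: 10.85
ee_pos: [0.5511, 0.0326, 0.0451]
tool_rot: [-90.0, 0.3, 4.1]
wrist_force: [-8.0, -1.5, 5.9]
gripper_width: -0.0
```

carry_out(
  motion=[
    {"tx": -0.2, "ty": -0.01, "tz": 0, "ax": 0, "ay": 0, "az": 0, "gripper": 0},
    {"tx": -0.6, "ty": -0.04, "tz": 0, "ax": 0, "ay": 0, "az": 0, "gripper": 0},
    {"tx": -2.0, "ty": -0.1, "tz": 0, "ax": 0, "ay": 0, "az": 0, "gripper": 0},
    {"tx": -3.0, "ty": -0.2, "tz": 1, "ax": 0, "ay": 0, "az": 0, "gripper": 0},
    {"tx": -3.0, "ty": -0.2, "tz": 3, "ax": 0, "ay": 0, "az": 0, "gripper": 0},
  ],
)

```text
t: 11.35
ee_pos: [0.5212, 0.0309, 0.0739]
tool_rot: [-90.0, 0.2, 4.1]
wrist_force: [0.1, 0.5, 0.0]
gripper_width: 0.0006
```

carry_out(
  motion=[
    {"tx": 0, "ty": 0, "tz": 4, "ax": 0, "ay": 0, "az": 0, "gripper": 0.3},
    {"tx": 0, "ty": 0, "tz": 8, "ax": 0, "ay": 0, "az": 0, "gripper": 0.6},
    {"tx": 1, "ty": 0, "tz": 12, "ax": 0, "ay": 0, "az": 0, "gripper": 1},
    {"tx": 3, "ty": 0.2, "tz": 16, "ax": 0, "ay": 0, "az": 0, "gripper": 1},
    {"tx": 6, "ty": 0.5, "tz": 18, "ax": 0, "ay": 0, "az": 0, "gripper": 1},
  ],
)

```text
t: 11.85
ee_pos: [0.5865, 0.0355, 0.2612]
tool_rot: [-90.1, -0.6, 4.1]
wrist_force: [0.5, -0.7, 1.2]
gripper_width: 0.0722
```

Run:
```python
from h import *
s=get_state();d=vision.get_image("wrist");cv2.imwrite("pics/w12.png",d["image"][:,:,::-1]);print(s["ee_pos"],s["tool_rot"],s["qpos"])
import pickle;pickle.dump((s,d),open("w12.pkl","wb"))
```

```text
[0.58651942 0.03554567 0.26120498] [-90.08147106  -0.56286341   4.06573891] [-4.97221281e+00  1.09231200e+01  8.31522743e+01  7.98463025e-03
  8.53559325e+01 -9.90381585e+01]
```

View pics/w12.png

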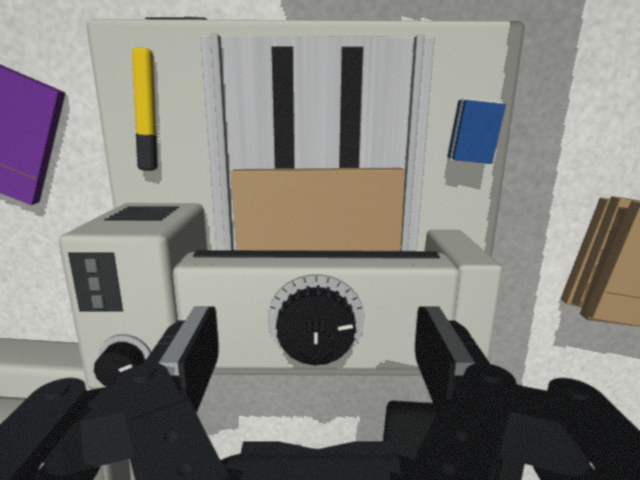

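Run:
```python
from h import *
import pickle
s,d=pickle.load(open("w12.pkl","rb"));im=d["image"]
e=np.clip(im.astype(float)*3,0,255).astype(np.uint8);crop(e,260,260,380,380,5,"pics/k12.png")
c=cam(d,s)
hsv=cv2.cvtColor(im,cv2.COLOR_RGB2HSV)
m=((hsv[...,0]>8)&(hsv[...,0]<22)&(hsv[...,1]>70));m[300:]=0
for col in (250,300,350,390): y=np.where(m[:255,col])[0].min();print(col,onz(c,(col,y-.5),.0705).round(4))
print("rear",[onz(c,(318,y),.0565).round(4) for y in (36,37,38)])
```

```text
250 [ 0.5651 -0.0252  0.0705]
300 [0.5612 0.0175 0.0705]
350 [0.5564 0.06   0.0705]
390 [0.5556 0.0944 0.0705]
rear [array([0.4554, 0.0253, 0.0565]), array([0.4562, 0.0253, 0.0565]), array([0.4569, 0.0254, 0.0565])]
```

View pics/k12.png

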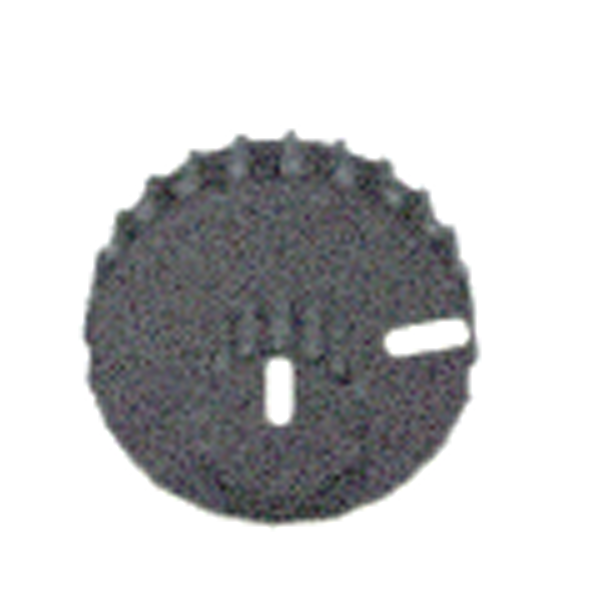

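Run:
```python
from h import *
import pickle
s,d=pickle.load(open("w12.pkl","rb"));c=cam(d,s)
u=np.array([np.cos(.0663),np.sin(.0663),0]);v=np.array([-u[1],u[0],0])
print("circle centre ->",onz(c,(316,329.7),.170))
for kx in (.656,.658,.660):
    K=np.array([kx,.0388,0])
    f=lambda p,z:((proj(c,p+[0,0,z])-260)*5+2).round(0)
    print(kx,"outer top near/far/L/R",f(K-.028*u,.17),f(K+.028*u,.17),f(K+.028*v,.17),f(K-.028*v,.17),"bottom near",f(K-.028*u,.153),"inner base near",f(K-.011*u,.17),"inner top near,far",f(K-.011*u,.187),f(K+.011*u,.187))
s0,d0=pickle.load(open("w2.pkl","rb"))
```

```text
circle centre -> [0.65781524 0.03834636 0.17      ]
0.656 outer top near/far/L/R [287. 157.] [285. 511.] [486. 340.] [ 86. 338.] bottom near [287. 106.] inner base near [287. 269.] inner top near,far [287. 332.] [286. 477.]
0.658 outer top near/far/L/R [286. 170.] [284. 523.] [485. 353.] [ 85. 351.] bottom near [286. 119.] inner base near [286. 282.] inner top near,far [286. 345.] [285. 490.]
0.66 outer top near/far/L/R [285. 183.] [283. 535.] [483. 365.] [ 85. 363.] bottom near [285. 131.] inner base near [285. 295.] inner top near,far [285. 359.] [284. 503.]
```

Run:
```python
from h import *
d=vision.get_image("scene");c=cam(d)
for dx in (0,.011):
  for dy in (0,.012):
    for z in (.0452,.055,.058,.062,.066): print(dx,dy,z,((proj(c,[.4656+dx,.0266+dy,z])-[280,180])*5+2).round(0))
crop(d["image"],200,160,330,280,5,"pics/s12.png")
print("wrist-cam tip rows (shut): obs 296")
```

```text
0 0 0.0452 [379. 392.]
0 0 0.055 [380. 380.]
0 0 0.058 [380. 376.]
0 0 0.062 [380. 371.]
0 0 0.066 [381. 365.]
0 0.012 0.0452 [394. 406.]
0 0.012 0.055 [395. 393.]
0 0.012 0.058 [395. 389.]
0 0.012 0.062 [396. 384.]
0 0.012 0.066 [396. 379.]
0.011 0 0.0452 [363. 402.]
0.011 0 0.055 [364. 389.]
0.011 0 0.058 [364. 386.]
0.011 0 0.062 [364. 380.]
0.011 0 0.066 [365. 375.]
0.011 0.012 0.0452 [378. 416.]
0.011 0.012 0.055 [379. 403.]
0.011 0.012 0.058 [379. 399.]
0.011 0.012 0.062 [380. 394.]
0.011 0.012 0.066 [380. 389.]
wrist-cam tip rows (shut): obs 296
```

View pics/s12.png

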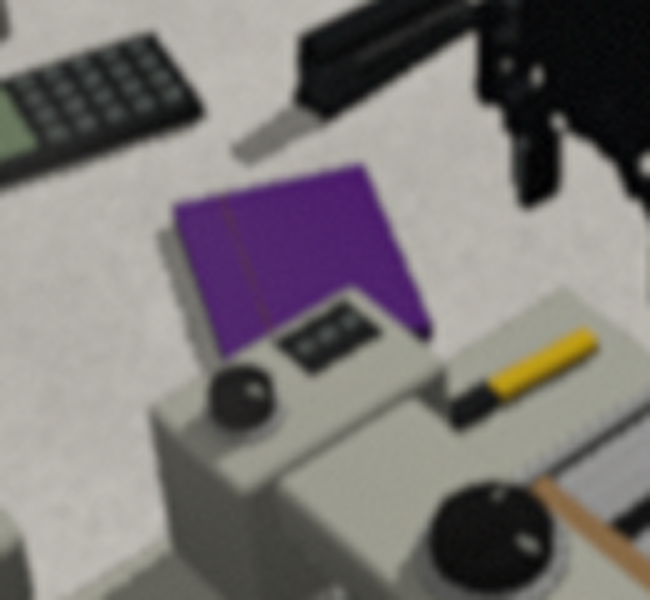

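carry_out(
  motion=[
    {"tx": 0, "ty": 0, "tz": 0, "ax": 0, "ay": 0, "az": 0, "gripper": 1},
  ],
)

```text
t: 12.05
ee_pos: [0.5843, 0.0357, 0.2556]
tool_rot: [-90.0, -0.1, 4.1]
wrist_force: [-0.0, -0.4, -0.7]
gripper_width: 0.0857
```

Target is the axis at (0.659, 0.038). I'll move over it at z 0.20 and look.

carry_out(
  motion=[
    {"tx": 4, "ty": 0.1, "tz": -2, "ax": 0, "ay": 0, "az": 0, "gripper": 1},
    {"tx": 7.5, "ty": 0.2, "tz": -4.5, "ax": 0, "ay": 0, "az": 0, "gripper": 1},
    {"tx": 7.5, "ty": 0.2, "tz": -5.5, "ax": 0, "ay": 0, "az": 0, "gripper": 1},
    {"tx": 7.5, "ty": 0.2, "tz": -5.5, "ax": 0, "ay": 0, "az": 0, "gripper": 1},
  ],
)

```text
t: 12.45
ee_pos: [0.6552, 0.0378, 0.1947]
tool_rot: [-89.9, 0.6, 4.1]
wrist_force: [-0.3, 0.5, -0.9]
gripper_width: 0.0855
```

Run:
```python
from h import *
import pickle
s=get_state();d=vision.get_image("wrist");cv2.imwrite("pics/w13.png",d["image"][:,:,::-1]);print(s["ee_pos"],s["tool_rot"],s["qpos"])
pickle.dump((s,d),open("w13.pkl","wb"))
d=vision.get_image("scene");crop(d["image"],220,180,350,280,6,"pics/s13.png")
e=np.clip(d["image"].astype(float)*2.5,0,255).astype(np.uint8);crop(e,220,180,350,280,6,"pics/s13e.png")
```

```text
[0.65517912 0.03779674 0.19466545] [-89.91249713   0.60438429   4.07569754] [-4.24538792e+00  2.25933565e+01  7.61840172e+01 -8.92370685e-04
  8.18333112e+01 -9.83204925e+01]
```

View pics/w13.png

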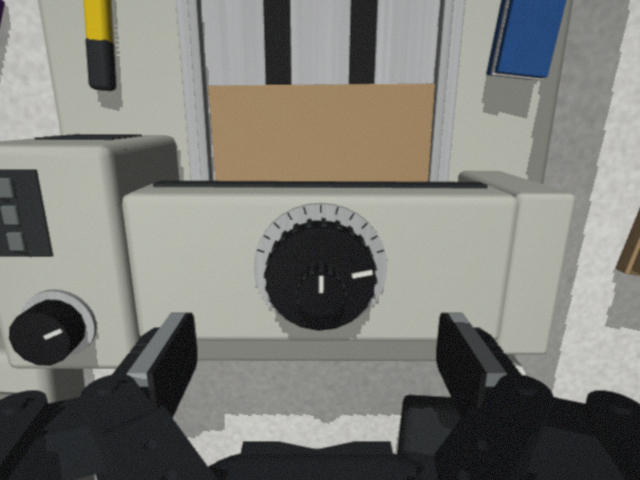

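View pics/s13e.png

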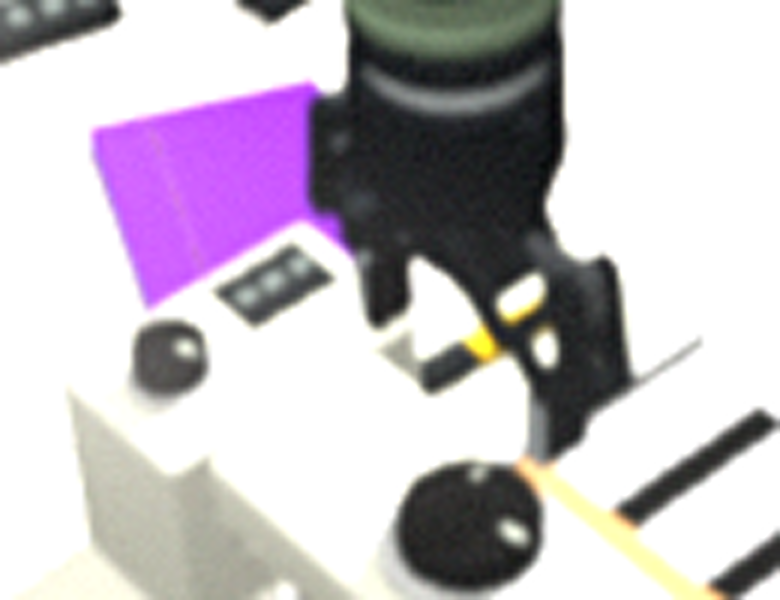

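Run:
```python
from h import *
import pickle
s,d=pickle.load(open("w13.pkl","rb"));c=cam(d,s);im=d["image"]
e=np.clip(im.astype(float)*3,0,255).astype(np.uint8);crop(e,245,195,400,345,5,"pics/k13.png")
for kx in (.655,.657,.659,.661):
    u=np.array([np.cos(.0663),np.sin(.0663),0]);v=np.array([-u[1],u[0],0])
    K=np.array([kx,.0381,0]);f=lambda p,z:((proj(c,p+[0,0,z])-[245,195])*5+2).round(0)
    print(kx,"outer near/far/L/R",f(K-.028*u,.17),f(K+.028*u,.17),f(K+.028*v,.17),f(K-.028*v,.17),"inner base near",f(K-.011*u,.17),"inner top near,far",f(K-.011*u,.187),f(K+.011*u,.187))
cs=cam(vision.get_image("scene"))
for z in (.195,.21,.225,.24): print(z,((proj(cs,[.655,.0378,z])-[220,180])*6+2).round(0))
s=get_state();print(s["ee_pos"])
```

```text
0.655 outer near/far/L/R [384. 116.] [379. 645.] [665. 392.] [ 98. 390.] inner base near [383. 286.] inner top near,far [385. 346.] [383. 570.]
0.657 outer near/far/L/R [383. 136.] [378. 663.] [663. 411.] [ 98. 409.] inner base near [381. 305.] inner top near,far [384. 367.] [381. 589.]
0.659 outer near/far/L/R [381. 156.] [376. 680.] [660. 430.] [ 97. 427.] inner base near [380. 324.] inner top near,far [382. 388.] [380. 609.]
0.661 outer near/far/L/R [380. 177.] [375. 697.] [658. 448.] [ 96. 446.] inner base near [378. 343.] inner top near,far [380. 409.] [378. 628.]
0.195 [475. 455.]
0.21 [474. 428.]
0.225 [473. 400.]
0.24 [472. 371.]
[0.65801682 0.03768766 0.20134617]
```

View pics/k13.png

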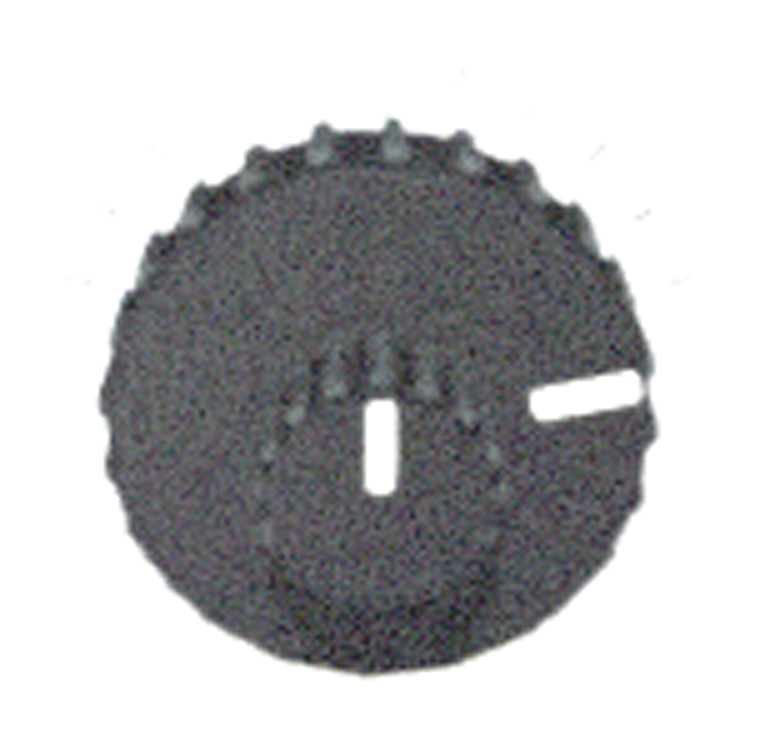

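The knob axis checks out at (0.659, 0.038). Two views put the open tips about 34 mm above the nominal TCP, so shut they should sit about 21 mm above it. I'll descend to TCP 0.165, which is safe, and look again.

carry_out(
  motion=[
    {"tx": 0, "ty": 0, "tz": -1.5, "ax": 0, "ay": 0, "az": 0, "gripper": 1},
    {"tx": 0.05, "ty": 0.02, "tz": -3.0, "ax": 0, "ay": 0, "az": 0, "gripper": 1},
    {"tx": 0.05, "ty": 0.02, "tz": -3.6, "ax": 0, "ay": 0, "az": 0, "gripper": 1},
    {"tx": 0.05, "ty": 0.02, "tz": -3.6, "ax": 0, "ay": 0, "az": 0, "gripper": 0.5},
    {"tx": 0.05, "ty": 0.02, "tz": -3.6, "ax": 0, "ay": 0, "az": 0, "gripper": 0.4},
  ],
  squeeze=20,
)

```text
t: 13.1
ee_pos: [0.659, 0.0379, 0.1641]
tool_rot: [-90.0, 0.0, 4.1]
wrist_force: [-0.5, 0.6, 1.3]
gripper_width: 0.0594
```

carry_out(
  motion=[
    {"tx": 0, "ty": 0, "tz": 0, "ax": 0, "ay": 0, "az": 0, "gripper": 0.4},
    {"tx": 0, "ty": 0, "tz": 0, "ax": 0, "ay": 0, "az": 0, "gripper": 0.4},
  ],
)

```text
t: 13.3
ee_pos: [0.6598, 0.0378, 0.1652]
tool_rot: [-90.0, -0.1, 4.1]
wrist_force: [-0.4, 0.5, -0.3]
gripper_width: 0.0344
```

Run:
```python
from h import *
import pickle
s=get_state();d=vision.get_image("wrist");cv2.imwrite("pics/w14.png",d["image"][:,:,::-1]);print(s["ee_pos"],s["tool_rot"],s["wrist_force"],s["gripper_width"])
pickle.dump((s,d),open("w14.pkl","wb"))
d=vision.get_image("scene")
e=np.clip(d["image"].astype(float)*2.5,0,255).astype(np.uint8);crop(e,220,180,350,280,6,"pics/s14e.png")
```

```text
[0.65980421 0.03781447 0.16521348] [-9.00118268e+01 -8.28558539e-02  4.07874239e+00] [-0.38537267  0.46464095 -0.30633443] 0.034370433914396925
```

View pics/w14.png

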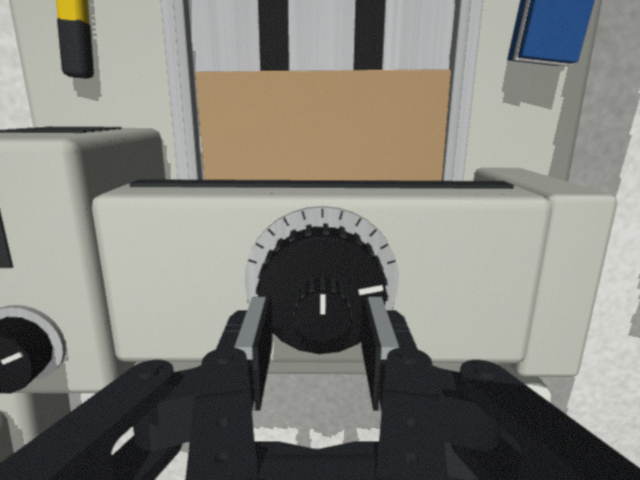

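View pics/s14e.png

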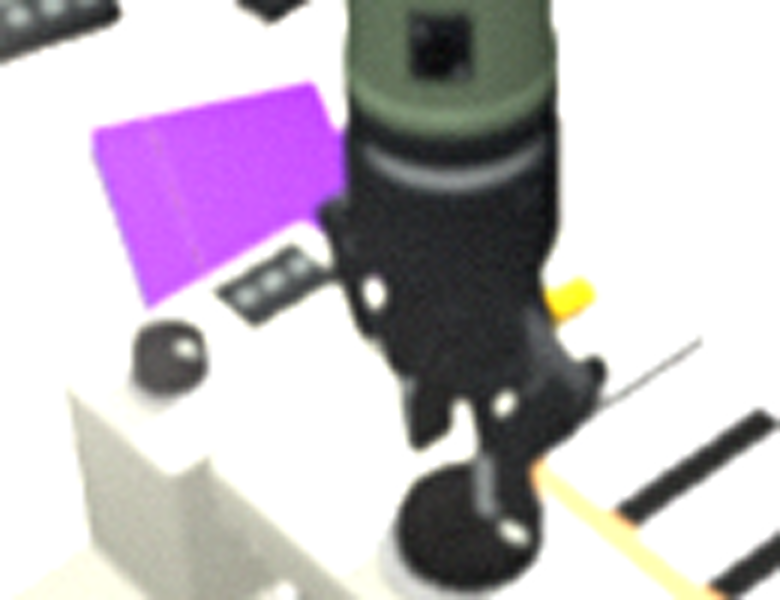

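Run:
```python
from h import *
import pickle
s,d=pickle.load(open("w14.pkl","rb"));c=cam(d,s);cs=cam(vision.get_image("scene"))
u=np.array([np.cos(.0711),np.sin(.0711),0]);v=np.array([-u[1],u[0],0])
T=np.array([.6598,.0378,0])
for w in (.008,.011):
  for z in (.175,.18,.185,.19,.195,.2):
    L=T+w*u+.019*v;R=T+w*u-.019*v
    print(w,z,"scene L,R front",((proj(cs,L+[0,0,z])-[220,180])*6+2).round(0),((proj(cs,R+[0,0,z])-[220,180])*6+2).round(0),"wrist rear L,R", proj(c,T-w*u+.019*v+[0,0,z]).round(0),proj(c,T-w*u-.019*v+[0,0,z]).round(0))
crop(d["image"],220,260,420,420,4,"pics/k14.png")
```

```text
0.008 0.175 scene L,R front [483. 535.] [417. 479.] wrist rear L,R [368. 286.] [275. 286.]
0.008 0.18 scene L,R front [483. 527.] [416. 471.] wrist rear L,R [369. 292.] [274. 292.]
0.008 0.185 scene L,R front [483. 518.] [416. 462.] wrist rear L,R [371. 297.] [272. 297.]
0.008 0.19 scene L,R front [482. 509.] [415. 453.] wrist rear L,R [373. 303.] [271. 303.]
0.008 0.195 scene L,R front [482. 500.] [415. 444.] wrist rear L,R [374. 309.] [270. 309.]
0.008 0.2 scene L,R front [482. 491.] [414. 435.] wrist rear L,R [376. 316.] [268. 316.]
0.011 0.175 scene L,R front [477. 540.] [411. 483.] wrist rear L,R [368. 280.] [275. 280.]
0.011 0.18 scene L,R front [477. 531.] [410. 475.] wrist rear L,R [370. 285.] [273. 285.]
0.011 0.185 scene L,R front [476. 522.] [410. 466.] wrist rear L,R [371. 290.] [272. 290.]
0.011 0.19 scene L,R front [476. 513.] [409. 457.] wrist rear L,R [373. 296.] [271. 296.]
0.011 0.195 scene L,R front [476. 504.] [409. 448.] wrist rear L,R [375. 302.] [269. 302.]
0.011 0.2 scene L,R front [476. 495.] [408. 439.] wrist rear L,R [377. 308.] [268. 308.]
```

View pics/k14.png

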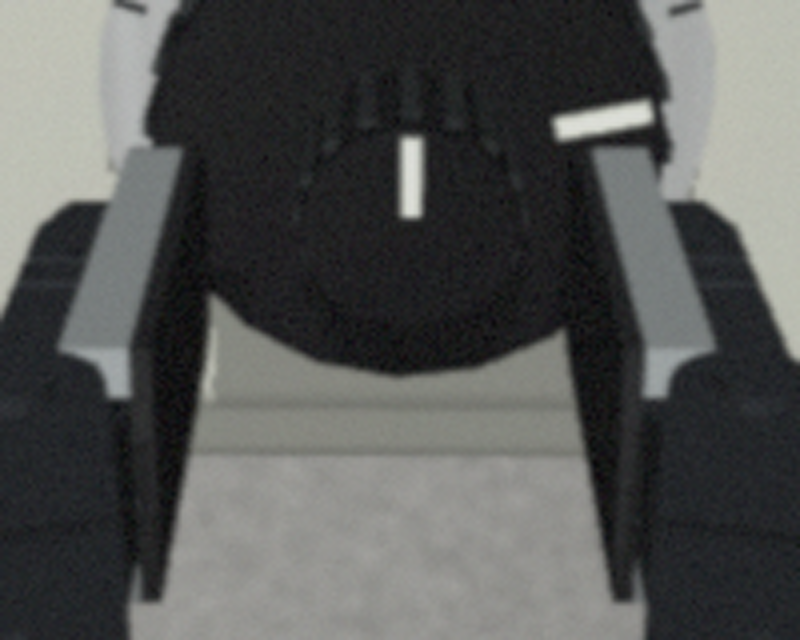

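Both views put the tips at about 0.188 when the TCP is at 0.165 and the opening 34 mm, so they sit about 20 mm above the nominal TCP when shut. For a tip height of about 0.176, I'll go down to TCP 0.155, around the inner knob only, and close.

carry_out(
  motion=[
    {"tx": 0, "ty": 0, "tz": -0.5, "ax": 0, "ay": 0, "az": 0, "gripper": 0.4},
    {"tx": -0.05, "ty": 0, "tz": -1.0, "ax": 0, "ay": 0, "az": 0, "gripper": 0.4},
    {"tx": -0.05, "ty": 0, "tz": -1.0, "ax": 0, "ay": 0, "az": 0, "gripper": 0.4},
  ],
)

```text
t: 13.75
ee_pos: [0.6577, 0.0379, 0.1528]
tool_rot: [-90.0, 0.2, 4.1]
wrist_force: [-0.6, -0.2, -0.2]
gripper_width: 0.0343
```

carry_out(
  motion=[
    {"tx": 0, "ty": 0, "tz": 0, "ax": 0, "ay": 0, "az": 0, "gripper": 0.2},
    {"tx": 0, "ty": 0, "tz": 0, "ax": 0, "ay": 0, "az": 0, "gripper": 0.1},
    {"tx": 0, "ty": 0, "tz": 0, "ax": 0, "ay": 0, "az": 0, "gripper": 0},
    {"tx": 0, "ty": 0, "tz": 0, "ax": 0, "ay": 0, "az": 0, "gripper": 0},
  ],
  squeeze=25,
)

```text
t: 14.15
ee_pos: [0.658, 0.04, 0.1539]
tool_rot: [-89.8, 0.1, 4.1]
wrist_force: [-1.0, 5.2, -0.1]
gripper_width: 0.0202
```

Run:
```python
from h import *
import pickle
s=get_state();d=vision.get_image("wrist");print(s["ee_pos"],s["tool_rot"],s["wrist_force"],s["wrist_torque"],s["gripper_width"])
crop(d["image"],220,200,420,360,4,"pics/k15.png")
d=vision.get_image("scene")
e=np.clip(d["image"].astype(float)*2.5,0,255).astype(np.uint8);crop(e,220,180,350,280,6,"pics/s15e.png")
```

```text
[0.65798315 0.03995083 0.15389572] [-8.98067967e+01  8.45031064e-02  4.12543916e+00] [-1.01332387  5.16749973 -0.11394446] [ 0.88109907  0.14528107 -0.02868599] 0.020171382835391535
```

View pics/k15.png

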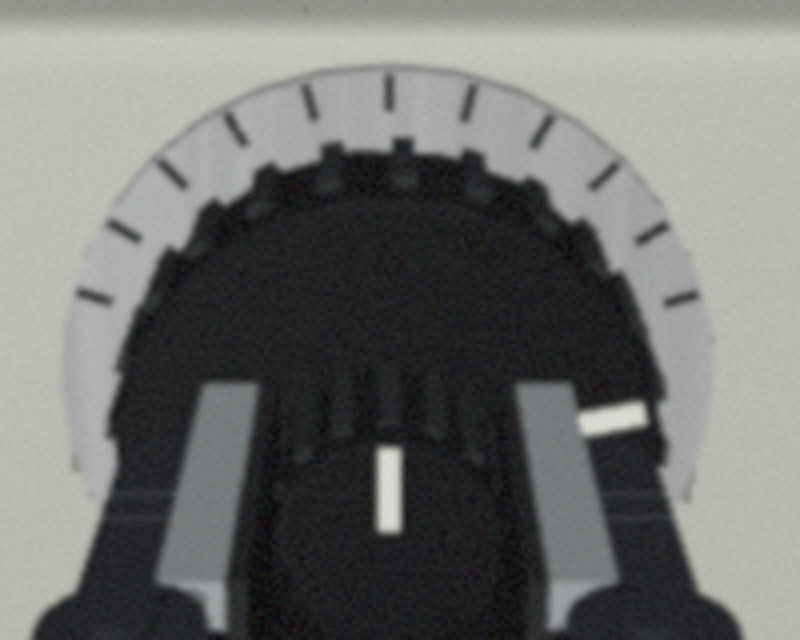

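View pics/s15e.png

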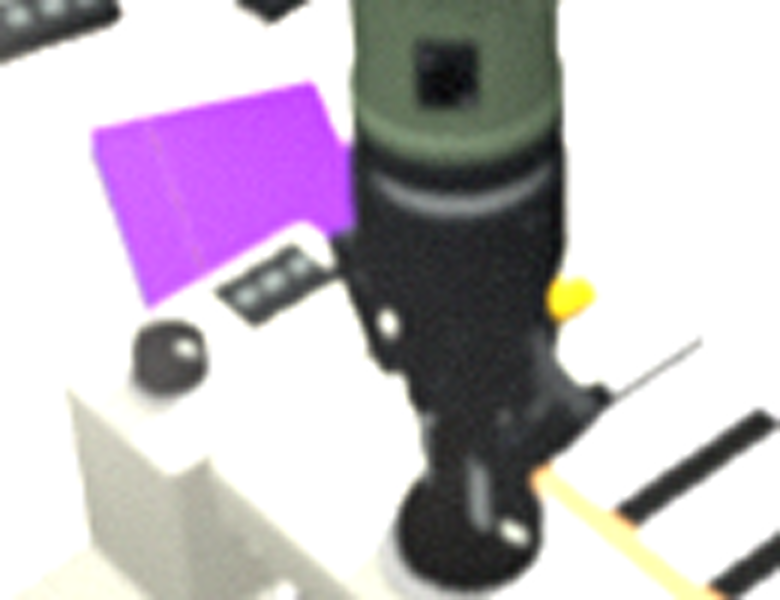

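The fingers stopped at 20 mm on the inner knob, the outer mark is unmoved, and a 5 N side load shows the axis about 2 mm further left. I'll shift to null that, then firm the grip.

carry_out(
  motion=[
    {"tx": 0.05, "ty": 0.1, "tz": 0, "ax": 0, "ay": 0, "az": 0, "gripper": 0},
    {"tx": 0.05, "ty": 0.2, "tz": 0, "ax": 0, "ay": 0, "az": 0, "gripper": 0},
    {"tx": 0.05, "ty": 0.2, "tz": 0, "ax": 0, "ay": 0, "az": 0, "gripper": 0},
  ],
  squeeze=60,
)

```text
t: 14.55
ee_pos: [0.658, 0.0399, 0.1541]
tool_rot: [-90.0, 0.2, 4.1]
wrist_force: [-5.1, 1.9, 1.5]
gripper_width: 0.0189
```

```bash
cat > st.py <<'E'
from h import *
s=get_state();print(round(s["t"],2),s["ee_pos"].round(4),s["tool_rot"].round(2),s["wrist_force"].round(1),s["wrist_torque"].round(3),round(s["gripper_width"],4))
E
python3 st.py
```

```text
14.55 [0.658  0.0399 0.1541] [-89.99   0.17   4.09] [-5.1  1.9  1.5] [0.3   0.829 0.019] 0.0189
```

carry_out(
  motion=[
    {"tx": -0.05, "ty": 0, "tz": 0, "ax": 0, "ay": 0, "az": -0.05, "gripper": 0},
    {"tx": -0.05, "ty": 0, "tz": 0, "ax": 0, "ay": 0, "az": -0.1, "gripper": 0},
    {"tx": -0.05, "ty": 0, "tz": 0, "ax": 0, "ay": 0, "az": -0.1, "gripper": 0},
  ],
)

```text
t: 14.85
ee_pos: [0.658, 0.0402, 0.154]
tool_rot: [-90.0, 0.1, -1.6]
wrist_force: [-4.4, 3.1, -0.2]
gripper_width: 0.0191
```

```bash
python3 st.py
```

```text
14.85 [0.658  0.0402 0.154 ] [-89.97   0.1   -1.65] [-4.4  3.1 -0.2] [ 0.42   0.702 -0.008] 0.0191
```

carry_out(
  motion=[
    {"tx": 0, "ty": 0, "tz": 0, "ax": 0, "ay": 0, "az": -0.05, "gripper": 0},
    {"tx": 0, "ty": 0, "tz": 0, "ax": 0, "ay": 0, "az": -0.1, "gripper": 0},
    {"tx": 0, "ty": 0, "tz": 0, "ax": 0, "ay": 0, "az": -0.15, "gripper": 0},
  ],
)

```text
t: 15.15
ee_pos: [0.6581, 0.0405, 0.1541]
tool_rot: [-90.0, 0.1, -10.3]
wrist_force: [-4.2, 3.6, 0.1]
gripper_width: 0.0186
```

Run:
```python
from h import *
exec(open("st.py").read())
d=vision.get_image("wrist");crop(d["image"],220,200,420,360,4,"pics/k16.png")
exec(open("st.py").read())
```

```text
15.15 [0.6581 0.0405 0.1541] [-89.95   0.1  -10.27] [-4.2  3.6  0.1] [0.563 0.652 0.171] 0.0186
15.2 [0.6581 0.0405 0.154 ] [-89.95   0.1  -10.36] [-4.1  2.9  0.2] [ 0.571  0.681 -0.02 ] 0.0188
```

View pics/k16.png

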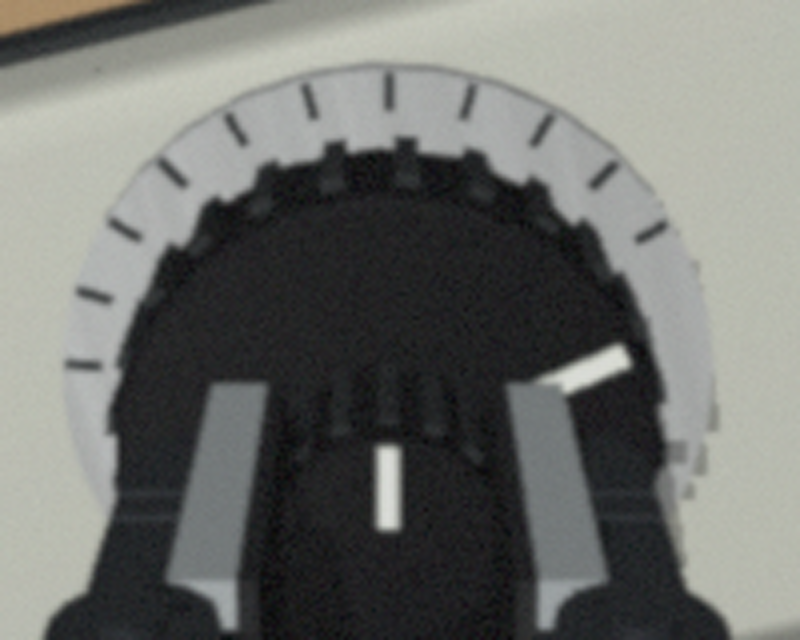

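The inner mark follows the gripper and the outer mark stays put in the world. Drag reads 0.17 Nm while moving and about 0 at rest. I'll go on in 0.1 rad steps, reading both moving and paused torque.

carry_out(
  motion=[
    {"tx": 0, "ty": 0.02, "tz": 0, "ax": 0, "ay": 0, "az": -0.05, "gripper": 0},
    {"tx": 0, "ty": 0.02, "tz": 0, "ax": 0, "ay": 0, "az": -0.1, "gripper": 0},
  ],
)

```text
t: 15.4
ee_pos: [0.6581, 0.0407, 0.1541]
tool_rot: [-90.0, 0.1, -16.0]
wrist_force: [-4.7, 4.0, -0.8]
gripper_width: 0.0191
```

```bash
python3 st.py
```

```text
15.4 [0.6581 0.0407 0.1541] [-89.96   0.1  -15.99] [-4.7  4.  -0.8] [0.658 0.659 0.131] 0.0191
```

carry_out(
  motion=[
    {"tx": 0, "ty": 0, "tz": 0, "ax": 0, "ay": 0, "az": 0, "gripper": 0},
    {"tx": 0, "ty": 0, "tz": 0, "ax": 0, "ay": 0, "az": 0, "gripper": 0},
  ],
)

```text
t: 15.6
ee_pos: [0.6581, 0.0408, 0.1541]
tool_rot: [-90.0, 0.1, -15.9]
wrist_force: [-3.5, 3.8, 0.2]
gripper_width: 0.0185
```

```bash
python3 st.py
```

```text
15.6 [0.6581 0.0408 0.1541] [-89.95   0.1  -15.91] [-3.5  3.8  0.2] [ 0.601  0.708 -0.022] 0.0185
```

carry_out(
  motion=[
    {"tx": 0, "ty": 0, "tz": 0, "ax": 0, "ay": 0, "az": -0.05, "gripper": 0},
    {"tx": 0, "ty": 0, "tz": 0, "ax": 0, "ay": 0, "az": -0.1, "gripper": 0},
  ],
)

```text
t: 15.8
ee_pos: [0.6582, 0.041, 0.1541]
tool_rot: [-89.9, 0.1, -21.7]
wrist_force: [-3.5, 5.3, -0.1]
gripper_width: 0.0188
```

```bash
python3 st.py
```

```text
15.8 [0.6582 0.041  0.1541] [-89.94   0.1  -21.72] [-3.5  5.3 -0.1] [0.737 0.627 0.201] 0.0188
```

carry_out(
  motion=[
    {"tx": 0, "ty": 0, "tz": 0, "ax": 0, "ay": 0, "az": 0, "gripper": 0},
    {"tx": 0, "ty": 0, "tz": 0, "ax": 0, "ay": 0, "az": 0, "gripper": 0},
  ],
)

```text
t: 16.0
ee_pos: [0.6582, 0.0409, 0.1541]
tool_rot: [-89.9, 0.1, -21.6]
wrist_force: [-4.0, 3.7, -0.1]
gripper_width: 0.0188
```

```bash
python3 st.py
```

```text
16.0 [0.6582 0.0409 0.1541] [-89.95   0.1  -21.63] [-4.   3.7 -0.1] [ 0.67   0.654 -0.001] 0.0188
```

carry_out(
  motion=[
    {"tx": -0.07, "ty": 0.07, "tz": 0, "ax": 0, "ay": 0, "az": -0.05, "gripper": 0},
    {"tx": -0.15, "ty": 0.15, "tz": 0, "ax": 0, "ay": 0, "az": -0.1, "gripper": 0},
  ],
)

```text
t: 16.2
ee_pos: [0.6583, 0.0412, 0.1541]
tool_rot: [-90.0, -0.2, -27.5]
wrist_force: [1.4, 1.6, -4.1]
gripper_width: 0.0191
```

```bash
python3 st.py
```

```text
16.2 [0.6583 0.0412 0.1541] [-89.97  -0.15 -27.47] [ 1.4  1.6 -4.1] [ 0.064 -0.32   0.188] 0.0191
```

carry_out(
  motion=[
    {"tx": 0, "ty": 0, "tz": 0, "ax": 0, "ay": 0, "az": 0, "gripper": 0},
    {"tx": 0, "ty": 0, "tz": 0, "ax": 0, "ay": 0, "az": 0, "gripper": 0},
  ],
)

```text
t: 16.4
ee_pos: [0.6583, 0.0412, 0.1541]
tool_rot: [-90.0, -0.1, -27.4]
wrist_force: [2.8, 0.5, -5.2]
gripper_width: 0.0185
```

```bash
python3 st.py
```

```text
16.4 [0.6583 0.0412 0.1541] [-89.96  -0.12 -27.36] [ 2.8  0.5 -5.2] [ 0.21  -0.453 -0.019] 0.0185
```

carry_out(
  motion=[
    {"tx": 0, "ty": 0.03, "tz": 0, "ax": 0, "ay": 0, "az": -0.05, "gripper": 0},
    {"tx": 0, "ty": 0.03, "tz": 0, "ax": 0, "ay": 0, "az": -0.1, "gripper": 0},
  ],
)

```text
t: 16.6
ee_pos: [0.6584, 0.0414, 0.1541]
tool_rot: [-89.9, -0.1, -33.2]
wrist_force: [2.9, 1.2, -4.9]
gripper_width: 0.0188
```

```bash
python3 st.py
```

```text
16.6 [0.6584 0.0414 0.1541] [-89.95  -0.13 -33.2 ] [ 2.9  1.2 -4.9] [ 0.161 -0.555  0.15 ] 0.0188
```

carry_out(
  motion=[
    {"tx": 0, "ty": 0, "tz": 0, "ax": 0, "ay": 0, "az": 0, "gripper": 0},
    {"tx": 0, "ty": 0, "tz": 0, "ax": 0, "ay": 0, "az": 0, "gripper": 0},
  ],
)

```text
t: 16.8
ee_pos: [0.6583, 0.0414, 0.1541]
tool_rot: [-90.0, -0.1, -33.1]
wrist_force: [5.2, 1.0, -6.6]
gripper_width: 0.0188
```

```bash
python3 st.py
```

```text
16.8 [0.6583 0.0414 0.1541] [-89.95  -0.12 -33.1 ] [ 5.2  1.  -6.6] [ 0.033 -0.872  0.032] 0.0188
```

carry_out(
  motion=[
    {"tx": 0.04, "ty": 0.03, "tz": 0, "ax": 0, "ay": 0, "az": -0.05, "gripper": 0},
    {"tx": 0.08, "ty": 0.05, "tz": 0, "ax": 0, "ay": 0, "az": -0.1, "gripper": 0},
  ],
)

```text
t: 17.0
ee_pos: [0.6585, 0.0416, 0.1541]
tool_rot: [-90.0, -0.1, -38.9]
wrist_force: [2.7, -0.6, -5.8]
gripper_width: 0.0191
```

```bash
python3 st.py
```

```text
17.0 [0.6585 0.0416 0.1541] [-9.003e+01 -7.000e-02 -3.892e+01] [ 2.7 -0.6 -5.8] [-0.13  -0.542  0.159] 0.0191
```

carry_out(
  motion=[
    {"tx": 0, "ty": 0, "tz": 0, "ax": 0, "ay": 0, "az": 0, "gripper": 0},
    {"tx": 0, "ty": 0, "tz": 0, "ax": 0, "ay": 0, "az": 0, "gripper": 0},
  ],
)

```text
t: 17.2
ee_pos: [0.6585, 0.0416, 0.1542]
tool_rot: [-90.0, -0.1, -38.8]
wrist_force: [5.4, -1.5, -6.1]
gripper_width: 0.0189
```

```bash
python3 st.py
```

```text
17.2 [0.6585 0.0416 0.1542] [-9.001e+01 -7.000e-02 -3.882e+01] [ 5.4 -1.5 -6.1] [-0.218 -0.751 -0.052] 0.0189
```

carry_out(
  motion=[
    {"tx": 0, "ty": 0.03, "tz": 0, "ax": 0, "ay": 0, "az": -0.05, "gripper": 0},
    {"tx": 0, "ty": 0.03, "tz": 0, "ax": 0, "ay": 0, "az": -0.1, "gripper": 0},
  ],
)

```text
t: 17.4
ee_pos: [0.6586, 0.0418, 0.1542]
tool_rot: [-90.0, -0.1, -44.7]
wrist_force: [5.4, -0.6, -7.0]
gripper_width: 0.0187
```

```bash
python3 st.py
```

```text
17.4 [0.6586 0.0418 0.1542] [-90.    -0.11 -44.65] [ 5.4 -0.6 -7. ] [-0.231 -0.875  0.2  ] 0.0187
```

carry_out(
  motion=[
    {"tx": 0, "ty": 0, "tz": 0, "ax": 0, "ay": 0, "az": 0, "gripper": 0},
    {"tx": 0, "ty": 0, "tz": 0, "ax": 0, "ay": 0, "az": 0, "gripper": 0},
  ],
)

```text
t: 17.6
ee_pos: [0.6586, 0.0418, 0.1542]
tool_rot: [-90.0, -0.1, -44.6]
wrist_force: [5.8, -1.4, -7.5]
gripper_width: 0.0192
```

```bash
python3 st.py
```

```text
17.6 [0.6586 0.0418 0.1542] [-90.    -0.1  -44.57] [ 5.8 -1.4 -7.5] [-0.275 -0.889  0.009] 0.0192
```

carry_out(
  motion=[
    {"tx": 0.05, "ty": 0.01, "tz": 0, "ax": 0, "ay": 0, "az": -0.05, "gripper": 0},
    {"tx": 0.1, "ty": 0.01, "tz": 0, "ax": 0, "ay": 0, "az": -0.1, "gripper": 0},
  ],
)

```text
t: 17.8
ee_pos: [0.6588, 0.0419, 0.1541]
tool_rot: [-90.1, -0.0, -50.4]
wrist_force: [2.3, -2.2, -5.5]
gripper_width: 0.0185
```

```bash
python3 st.py
```

```text
17.8 [0.6588 0.0419 0.1541] [-9.008e+01 -2.000e-02 -5.038e+01] [ 2.3 -2.2 -5.5] [-0.207 -0.4    0.205] 0.0185
```

carry_out(
  motion=[
    {"tx": 0, "ty": 0, "tz": 0, "ax": 0, "ay": 0, "az": 0, "gripper": 0},
    {"tx": 0, "ty": 0, "tz": 0, "ax": 0, "ay": 0, "az": 0, "gripper": 0},
  ],
)

```text
t: 18.0
ee_pos: [0.6587, 0.0419, 0.1541]
tool_rot: [-90.1, -0.0, -50.3]
wrist_force: [3.7, -2.5, -6.9]
gripper_width: 0.0191
```

```bash
python3 st.py
```

```text
18.0 [0.6587 0.0419 0.1541] [-9.008e+01 -2.000e-02 -5.028e+01] [ 3.7 -2.5 -6.9] [-0.445 -0.468  0.044] 0.0191
```

carry_out(
  motion=[
    {"tx": 0, "ty": 0.03, "tz": 0, "ax": 0, "ay": 0, "az": -0.05, "gripper": 0},
    {"tx": 0, "ty": 0.03, "tz": 0, "ax": 0, "ay": 0, "az": -0.1, "gripper": 0},
  ],
)

```text
t: 18.2
ee_pos: [0.659, 0.0421, 0.1541]
tool_rot: [-90.1, -0.1, -56.1]
wrist_force: [3.3, -3.9, -6.7]
gripper_width: 0.019
```

```bash
python3 st.py
```

```text
18.2 [0.659  0.0421 0.1541] [-9.006e+01 -7.000e-02 -5.611e+01] [ 3.3 -3.9 -6.7] [-0.567 -0.517  0.177] 0.019
```

carry_out(
  motion=[
    {"tx": 0, "ty": 0, "tz": 0, "ax": 0, "ay": 0, "az": 0, "gripper": 0},
    {"tx": 0, "ty": 0, "tz": 0, "ax": 0, "ay": 0, "az": 0, "gripper": 0},
  ],
)

```text
t: 18.4
ee_pos: [0.6589, 0.0421, 0.1541]
tool_rot: [-90.1, -0.1, -56.0]
wrist_force: [3.9, -4.2, -6.7]
gripper_width: 0.0188
```

```bash
python3 st.py
```

```text
18.4 [0.6589 0.0421 0.1541] [-9.006e+01 -6.000e-02 -5.599e+01] [ 3.9 -4.2 -6.7] [-0.61  -0.549  0.063] 0.0188
```

The paused torque may be rising (0.044, 0.063) at 1.05 rad. I'll take more paused samples here.

```bash
cat > avg.py <<'E'
from h import *
# camera call advances 0.05 s while the arm holds: used as a paused averaging of the torque
T=[]
for i in range(8):
    vision.get_image("top"); T.append(get_state()["wrist_torque"][2])
print(np.round(T,3),"mean %.4f sem %.4f"%(np.mean(T),np.std(T)/8**.5)); exec(open("st.py").read())
E
python3 avg.py
```

```text
[0.089 0.003 0.039 0.052 0.074 0.022 0.055 0.099] mean 0.0542 sem 0.0108
18.8 [0.659  0.0421 0.1541] [-9.006e+01 -6.000e-02 -5.599e+01] [ 4.1 -3.6 -6.9] [-0.639 -0.54   0.099] 0.019
```

carry_out(
  motion=[
    {"tx": 0.03, "ty": -0.05, "tz": 0, "ax": 0, "ay": 0, "az": -0.04, "gripper": 0},
    {"tx": 0.03, "ty": -0.05, "tz": 0, "ax": 0, "ay": 0, "az": -0.08, "gripper": 0},
  ],
)

```text
t: 19.0
ee_pos: [0.6591, 0.0422, 0.1541]
tool_rot: [-90.0, -0.0, -60.6]
wrist_force: [2.8, -2.3, -6.7]
gripper_width: 0.0189
```

```bash
python3 st.py
```

```text
19.0 [0.6591 0.0422 0.1541] [-90.04  -0.   -60.62] [ 2.8 -2.3 -6.7] [-0.446 -0.495  0.254] 0.0189
```

carry_out(
  motion=[
    {"tx": 0, "ty": 0, "tz": 0, "ax": 0, "ay": 0, "az": 0, "gripper": 0},
    {"tx": 0, "ty": 0, "tz": 0, "ax": 0, "ay": 0, "az": 0, "gripper": 0},
  ],
)

```text
t: 19.2
ee_pos: [0.6591, 0.0422, 0.1541]
tool_rot: [-90.0, -0.0, -60.6]
wrist_force: [3.3, -2.6, -7.4]
gripper_width: 0.0194
```

```bash
sed -i 's/range(8)/range(14)/;s/8\*\*.5/14**.5/' avg.py; python3 avg.py
```

```text
[0.11  0.154 0.155 0.228 0.184 0.201 0.17  0.207 0.256 0.186 0.15  0.22
 0.172 0.18 ] mean 0.1838 sem 0.0096
19.9 [0.6592 0.0422 0.1542] [-9.004e+01 -1.000e-02 -6.066e+01] [ 2.7 -3.9 -7.9] [-0.694 -0.404  0.18 ] 0.019
```

The paused value depends on the stiction left by the servo, so it isn't a clean measure. Friction flips sign with direction, so slow passes back and forth give the elastic part directly. I'll turn back in small rows, sampling each one.

carry_out(
  motion=[
    {"tx": 0.02, "ty": -0.05, "tz": 0, "ax": 0, "ay": 0, "az": 0.03, "gripper": 0},
    {"tx": 0.02, "ty": -0.05, "tz": 0, "ax": 0, "ay": 0, "az": 0.06, "gripper": 0},
  ],
)

```text
t: 20.1
ee_pos: [0.659, 0.0422, 0.1542]
tool_rot: [-90.1, 0.1, -57.2]
wrist_force: [1.6, -3.2, -7.4]
gripper_width: 0.0189
```

```bash
python3 st.py
```

```text
20.1 [0.659  0.0422 0.1542] [-9.005e+01  6.000e-02 -5.717e+01] [ 1.6 -3.2 -7.4] [-0.55  -0.239 -0.105] 0.0189
```

carry_out(
  motion=[
    {"tx": 0, "ty": 0, "tz": 0, "ax": 0, "ay": 0, "az": 0.03, "gripper": 0},
  ],
)

```text
t: 20.2
ee_pos: [0.6589, 0.0421, 0.1542]
tool_rot: [-90.1, 0.1, -55.4]
wrist_force: [1.0, -2.9, -6.5]
gripper_width: 0.0189
```

```bash
python3 st.py
```

```text
20.2 [0.6589 0.0421 0.1542] [-9.006e+01  6.000e-02 -5.542e+01] [ 1.  -2.9 -6.5] [-0.523 -0.158 -0.145] 0.0189
```

carry_out(
  motion=[
    {"tx": 0, "ty": 0, "tz": 0, "ax": 0, "ay": 0, "az": 0.03, "gripper": 0},
  ],
)

```text
t: 20.3
ee_pos: [0.6589, 0.0421, 0.1542]
tool_rot: [-90.1, 0.1, -53.7]
wrist_force: [0.0, -4.1, -8.5]
gripper_width: 0.0188
```

```bash
python3 st.py
```

```text
20.3 [0.6589 0.0421 0.1542] [-9.007e+01  6.000e-02 -5.367e+01] [ 0.  -4.1 -8.5] [-0.5  -0.06 -0.21] 0.0188
```

carry_out(
  motion=[
    {"tx": 0, "ty": 0, "tz": 0, "ax": 0, "ay": 0, "az": 0.03, "gripper": 0},
  ],
)

```text
t: 20.4
ee_pos: [0.6589, 0.042, 0.1541]
tool_rot: [-90.1, 0.1, -51.9]
wrist_force: [-0.1, -4.5, -6.4]
gripper_width: 0.0188
```

```bash
python3 st.py
```

```text
20.4 [0.6589 0.042  0.1541] [-9.007e+01  6.000e-02 -5.195e+01] [-0.1 -4.5 -6.4] [-0.605  0.049 -0.092] 0.0188
```

carry_out(
  motion=[
    {"tx": 0, "ty": 0, "tz": 0, "ax": 0, "ay": 0, "az": 0.03, "gripper": 0},
  ],
)

```text
t: 20.5
ee_pos: [0.6588, 0.042, 0.1542]
tool_rot: [-90.1, 0.1, -50.2]
wrist_force: [-0.9, -3.8, -6.3]
gripper_width: 0.0188
```

```bash
python3 st.py
```

```text
20.5 [0.6588 0.042  0.1542] [-9.008e+01  6.000e-02 -5.022e+01] [-0.9 -3.8 -6.3] [-0.562  0.166 -0.168] 0.0188
```

carry_out(
  motion=[
    {"tx": 0, "ty": 0, "tz": 0, "ax": 0, "ay": 0, "az": -0.05, "gripper": 0},
    {"tx": 0, "ty": 0, "tz": 0, "ax": 0, "ay": 0, "az": -0.09, "gripper": 0},
  ],
)

```text
t: 20.7
ee_pos: [0.659, 0.0421, 0.1542]
tool_rot: [-90.1, 0.0, -55.5]
wrist_force: [0.1, -3.2, -7.2]
gripper_width: 0.0187
```

```bash
python3 st.py
```

```text
20.7 [0.659  0.0421 0.1542] [-9.007e+01  4.000e-02 -5.548e+01] [ 0.1 -3.2 -7.2] [-0.519  0.068  0.246] 0.0187
```

carry_out(
  motion=[
    {"tx": 0, "ty": -0.02, "tz": 0, "ax": 0, "ay": 0, "az": -0.03, "gripper": 0},
  ],
)

```text
t: 20.8
ee_pos: [0.659, 0.0422, 0.1541]
tool_rot: [-90.0, 0.1, -57.2]
wrist_force: [-0.7, -1.9, -6.8]
gripper_width: 0.0191
```

```bash
python3 st.py
```

```text
20.8 [0.659  0.0422 0.1541] [-9.005e+01  5.000e-02 -5.721e+01] [-0.7 -1.9 -6.8] [-0.407  0.063  0.188] 0.0191
```

carry_out(
  motion=[
    {"tx": 0, "ty": -0.02, "tz": 0, "ax": 0, "ay": 0, "az": -0.03, "gripper": 0},
  ],
)

```text
t: 20.9
ee_pos: [0.6591, 0.0422, 0.1542]
tool_rot: [-90.0, 0.1, -59.0]
wrist_force: [-1.0, -1.4, -7.3]
gripper_width: 0.019
```

```bash
python3 st.py
```

```text
20.9 [0.6591 0.0422 0.1542] [-9.002e+01  7.000e-02 -5.897e+01] [-1.  -1.4 -7.3] [-0.326  0.107  0.153] 0.019
```

carry_out(
  motion=[
    {"tx": 0, "ty": -0.02, "tz": 0, "ax": 0, "ay": 0, "az": -0.03, "gripper": 0},
  ],
)

```text
t: 21.0
ee_pos: [0.6592, 0.0422, 0.1542]
tool_rot: [-90.0, 0.1, -60.7]
wrist_force: [-0.7, -0.6, -8.1]
gripper_width: 0.019
```

```bash
python3 st.py
```

```text
21.0 [0.6592 0.0422 0.1542] [-9.001e+01  8.000e-02 -6.073e+01] [-0.7 -0.6 -8.1] [-0.066  0.129  0.186] 0.019
```

carry_out(
  motion=[
    {"tx": 0, "ty": -0.02, "tz": 0, "ax": 0, "ay": 0, "az": -0.03, "gripper": 0},
  ],
)

```text
t: 21.1
ee_pos: [0.6592, 0.0423, 0.1542]
tool_rot: [-90.0, 0.1, -62.5]
wrist_force: [-0.3, 0.7, -7.8]
gripper_width: 0.0185
```

```bash
python3 st.py
```

```text
21.1 [0.6592 0.0423 0.1542] [-89.99   0.1  -62.46] [-0.3  0.7 -7.8] [0.054 0.164 0.232] 0.0185
```

carry_out(
  motion=[
    {"tx": 0, "ty": -0.02, "tz": 0, "ax": 0, "ay": 0, "az": -0.03, "gripper": 0},
  ],
)

```text
t: 21.2
ee_pos: [0.6593, 0.0423, 0.1542]
tool_rot: [-90.0, 0.1, -64.2]
wrist_force: [-0.2, 1.9, -7.5]
gripper_width: 0.0187
```

```bash
python3 st.py
```

```text
21.2 [0.6593 0.0423 0.1542] [-89.98   0.11 -64.19] [-0.2  1.9 -7.5] [0.326 0.07  0.187] 0.0187
```

carry_out(
  motion=[
    {"tx": 0, "ty": 0, "tz": 0, "ax": 0, "ay": 0, "az": -0.03, "gripper": 0},
  ],
)

```text
t: 21.3
ee_pos: [0.6594, 0.0423, 0.1542]
tool_rot: [-90.0, 0.1, -65.9]
wrist_force: [1.0, 2.2, -8.5]
gripper_width: 0.0187
```

```bash
python3 st.py
```

```text
21.3 [0.6594 0.0423 0.1542] [-89.97   0.11 -65.92] [ 1.   2.2 -8.5] [0.443 0.053 0.249] 0.0187
```

carry_out(
  motion=[
    {"tx": 0, "ty": 0.02, "tz": 0, "ax": 0, "ay": 0, "az": -0.03, "gripper": 0},
  ],
)

```text
t: 21.4
ee_pos: [0.6594, 0.0423, 0.1542]
tool_rot: [-90.0, 0.1, -67.6]
wrist_force: [0.9, 1.2, -8.9]
gripper_width: 0.0191
```

```bash
python3 st.py
```

```text
21.4 [0.6594 0.0423 0.1542] [-89.98   0.09 -67.64] [ 0.9  1.2 -8.9] [ 0.318 -0.003  0.276] 0.0191
```

carry_out(
  motion=[
    {"tx": 0, "ty": 0.02, "tz": 0, "ax": 0, "ay": 0, "az": -0.03, "gripper": 0},
  ],
)

```text
t: 21.5
ee_pos: [0.6595, 0.0423, 0.1542]
tool_rot: [-90.0, 0.1, -69.4]
wrist_force: [0.1, 2.1, -7.7]
gripper_width: 0.0189
```

Run:
```python
exec(open("st.py").read())
d=vision.get_image("wrist");crop(d["image"],220,200,420,360,4,"pics/k17.png")
```

```text
21.5 [0.6595 0.0423 0.1542] [-8.998e+01  7.000e-02 -6.936e+01] [ 0.1  2.1 -7.7] [ 0.238 -0.009  0.334] 0.0189
```

View pics/k17.png

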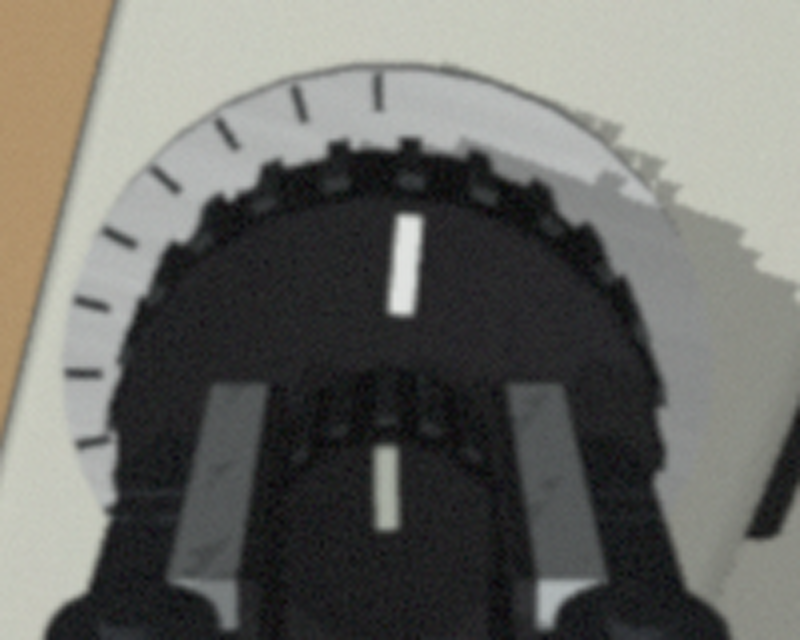

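No slip: the inner mark stays fixed relative to the jaws. Torque is now clearly rising (0.25, 0.28, 0.33). I'll sample while held here, then do a reverse and forward pass to pin down the elastic part.

```bash
python3 avg.py
```

```text
[0.081 0.12  0.116 0.133 0.153 0.089 0.147 0.134 0.132 0.135 0.128 0.102
 0.102 0.04 ] mean 0.1151 sem 0.0077
22.25 [0.6595 0.0423 0.1542] [-8.998e+01  8.000e-02 -6.925e+01] [ 1.4  5.1 -9.5] [ 0.886 -0.038  0.04 ] 0.0188
```

carry_out(
  motion=[
    {"tx": 0, "ty": 0, "tz": 0, "ax": 0, "ay": 0, "az": 0.03, "gripper": 0},
    {"tx": 0, "ty": 0, "tz": 0, "ax": 0, "ay": 0, "az": 0.05, "gripper": 0},
  ],
)

```text
t: 22.45
ee_pos: [0.6594, 0.0422, 0.1542]
tool_rot: [-90.0, 0.1, -66.4]
wrist_force: [0.1, 5.4, -9.6]
gripper_width: 0.0187
```

```bash
python3 st.py
```

```text
22.45 [0.6594 0.0422 0.1542] [-8.999e+01  8.000e-02 -6.636e+01] [ 0.1  5.4 -9.6] [ 0.865 -0.06  -0.09 ] 0.0187
```

carry_out(
  motion=[
    {"tx": 0, "ty": 0, "tz": 0, "ax": 0, "ay": 0, "az": 0.015, "gripper": 0},
  ],
)

```text
t: 22.55
ee_pos: [0.6593, 0.0422, 0.1542]
tool_rot: [-90.0, 0.1, -65.5]
wrist_force: [0.4, 4.3, -9.4]
gripper_width: 0.0189
```

```bash
python3 st.py
```

```text
22.55 [0.6593 0.0422 0.1542] [-8.999e+01  8.000e-02 -6.552e+01] [ 0.4  4.3 -9.4] [ 0.846 -0.052 -0.085] 0.0189
```

carry_out(
  motion=[
    {"tx": 0, "ty": 0, "tz": 0, "ax": 0, "ay": 0, "az": 0.015, "gripper": 0},
  ],
)

```text
t: 22.65
ee_pos: [0.6593, 0.0422, 0.1542]
tool_rot: [-90.0, 0.1, -64.7]
wrist_force: [-0.7, 4.6, -10.2]
gripper_width: 0.0187
```

```bash
python3 avg.py
```

```text
[-0.041  0.068  0.036  0.085  0.033  0.002 -0.013 -0.001 -0.014  0.032
  0.037  0.026  0.069  0.029] mean 0.0249 sem 0.0091
23.35 [0.6593 0.0422 0.1542] [-9.000e+01  8.000e-02 -6.468e+01] [-0.   4.4 -9.3] [0.895 0.002 0.029] 0.0187
```

carry_out(
  motion=[
    {"tx": 0, "ty": 0.05, "tz": -0.05, "ax": 0, "ay": 0, "az": 0.04, "gripper": 0},
    {"tx": 0, "ty": 0.1, "tz": -0.1, "ax": 0, "ay": 0, "az": 0.07, "gripper": 0},
    {"tx": 0, "ty": 0.1, "tz": -0.1, "ax": 0, "ay": 0, "az": 0.07, "gripper": 0},
  ],
)

```text
t: 23.65
ee_pos: [0.6592, 0.0421, 0.1541]
tool_rot: [-90.0, -0.0, -60.7]
wrist_force: [-2.2, 2.8, -4.9]
gripper_width: 0.0187
```

```bash
python3 avg.py
```

```text
[ 0.071  0.033  0.016  0.032  0.     0.064 -0.019  0.005  0.065  0.08
  0.031 -0.008  0.047 -0.006] mean 0.0295 sem 0.0084
24.35 [0.6593 0.0422 0.1541] [-9.004e+01 -1.000e-02 -6.068e+01] [-5.   1.6 -2.8] [ 0.333  0.841 -0.006] 0.0188
```

carry_out(
  motion=[
    {"tx": 0, "ty": 0, "tz": 0, "ax": 0, "ay": 0, "az": -0.05, "gripper": 0},
    {"tx": 0, "ty": 0, "tz": 0, "ax": 0, "ay": 0, "az": -0.1, "gripper": 0},
  ],
)

```text
t: 24.55
ee_pos: [0.6594, 0.0422, 0.1541]
tool_rot: [-90.0, -0.0, -66.5]
wrist_force: [-4.1, 2.4, -2.3]
gripper_width: 0.0188
```

```bash
python3 st.py
```

```text
24.55 [0.6594 0.0422 0.1541] [-9.001e+01 -3.000e-02 -6.649e+01] [-4.1  2.4 -2.3] [0.391 0.727 0.225] 0.0188
```

carry_out(
  motion=[
    {"tx": 0, "ty": 0, "tz": 0, "ax": 0, "ay": 0, "az": 0, "gripper": 0},
    {"tx": 0, "ty": 0, "tz": 0, "ax": 0, "ay": 0, "az": 0, "gripper": 0},
  ],
)

```text
t: 24.75
ee_pos: [0.6595, 0.0422, 0.1541]
tool_rot: [-90.0, -0.0, -66.3]
wrist_force: [-5.3, 2.7, -1.7]
gripper_width: 0.0187
```

```bash
python3 avg.py
```

```text
[0.093 0.094 0.054 0.103 0.003 0.059 0.049 0.018 0.092 0.081 0.062 0.025
 0.119 0.105] mean 0.0685 sem 0.0092
25.45 [0.6595 0.0422 0.1541] [-9.001e+01 -2.000e-02 -6.634e+01] [-5.   2.2 -1.3] [0.369 0.85  0.105] 0.0187
```

All estimates put the touch near yaw −50° (±4°), about 0.94 rad. The present −66.3° is therefore about 0.28 rad past it, near the best value. I'll release and lift straight up.

carry_out(
  motion=[
    {"tx": -0.1, "ty": 0.05, "tz": 0, "ax": 0, "ay": 0, "az": 0, "gripper": 0},
    {"tx": -0.1, "ty": 0.05, "tz": 0, "ax": 0, "ay": 0, "az": 0, "gripper": 0.3},
    {"tx": -0.1, "ty": 0.05, "tz": 0, "ax": 0, "ay": 0, "az": 0, "gripper": 0.6},
    {"tx": -0.1, "ty": 0.05, "tz": 0, "ax": 0, "ay": 0, "az": 0, "gripper": 0.7},
  ],
  squeeze=20,
)

```text
t: 25.85
ee_pos: [0.6602, 0.0424, 0.155]
tool_rot: [-89.8, -0.1, -66.4]
wrist_force: [-0.6, 0.8, -0.6]
gripper_width: 0.0534
```

carry_out(
  motion=[
    {"tx": 0, "ty": 0, "tz": 1, "ax": 0, "ay": 0, "az": 0, "gripper": 0.7},
    {"tx": 0, "ty": 0, "tz": 3, "ax": 0, "ay": 0, "az": 0, "gripper": 0.7},
    {"tx": 0, "ty": 0, "tz": 6, "ax": 0, "ay": 0, "az": 0, "gripper": 0.8},
    {"tx": 0, "ty": 0, "tz": 10, "ax": 0, "ay": 0, "az": 0, "gripper": 0.8},
    {"tx": 0, "ty": 0, "tz": 13, "ax": 0, "ay": 0, "az": 0, "gripper": 0.8},
  ],
)

```text
t: 26.35
ee_pos: [0.6596, 0.0428, 0.2875]
tool_rot: [-89.8, -0.1, -66.4]
wrist_force: [1.0, -0.1, 0.3]
gripper_width: 0.0684
```

carry_out(
  motion=[
    {"tx": -3, "ty": 0, "tz": 1, "ax": 0, "ay": 0, "az": 0.14, "gripper": 0.8},
    {"tx": -6, "ty": 0, "tz": 2, "ax": 0, "ay": 0, "az": 0.28, "gripper": 0.8},
    {"tx": -9, "ty": 0, "tz": 3, "ax": 0, "ay": 0, "az": 0.42, "gripper": 0.8},
    {"tx": -12, "ty": 0, "tz": 4, "ax": 0, "ay": 0, "az": 0.56, "gripper": 0.8},
    {"tx": -15, "ty": 0, "tz": 5, "ax": 0, "ay": 0, "az": 0.7, "gripper": 0.8},
  ],
)

```text
t: 26.85
ee_pos: [0.5077, 0.0428, 0.3352]
tool_rot: [-90.0, -0.1, -26.0]
wrist_force: [-0.3, -0.3, -0.2]
gripper_width: 0.0683
```

carry_out(
  motion=[
    {"tx": 0, "ty": 0, "tz": 0, "ax": 0, "ay": 0, "az": 0.14, "gripper": 0.8},
    {"tx": 0, "ty": 0, "tz": 0, "ax": 0, "ay": 0, "az": 0.28, "gripper": 0.8},
    {"tx": 0, "ty": 0, "tz": 0, "ax": 0, "ay": 0, "az": 0.42, "gripper": 0.8},
    {"tx": 0, "ty": 0, "tz": 0, "ax": 0, "ay": 0, "az": 0.53, "gripper": 0.8},
    {"tx": 0, "ty": 0, "tz": 0, "ax": 0, "ay": 0, "az": 0.53, "gripper": 0.8},
  ],
)

```text
t: 27.35
ee_pos: [0.5089, 0.0428, 0.3348]
tool_rot: [-90.0, -0.1, 4.1]
wrist_force: [-0.1, 0.6, 1.1]
gripper_width: 0.0685
```

Run:
```python
from h import *
import pickle
exec(open("st.py").read())
d=vision.get_image("wrist");cv2.imwrite("pics/w20.png",d["image"][:,:,::-1]);pickle.dump((s,d),open("w20.pkl","wb"))
```

```text
27.35 [0.5089 0.0428 0.3348] [-90.03  -0.15   4.06] [-0.1  0.6  1.1] [0.008 0.036 0.013] 0.0685
```

View pics/w20.png

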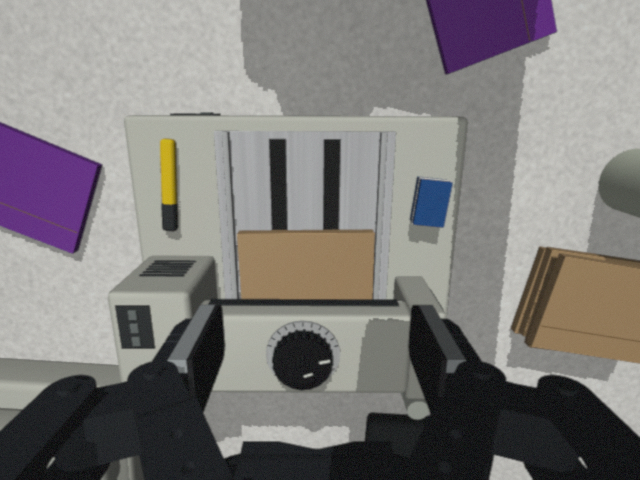

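Run:
```python
from h import *
import pickle
for f,box in (("w2.pkl",(260,290,370,420)),("w20.pkl",(250,300,360,400))):
    s,d=pickle.load(open(f,"rb"));c=cam(d,s);im=d["image"];x0,y0,x1,y1=box
    g=cv2.cvtColor(im,cv2.COLOR_RGB2GRAY)
    # white marks inside the knob's disc
    cx,cy=(311.5,362.5) if f=="w2.pkl" else (303,360)
    yy,xx=np.mgrid[:480,:640];m=((g>90)&(np.hypot(xx-cx,yy-cy)<25)).astype(np.uint8)
    n,l,st,ce=cv2.connectedComponentsWithStats(m)
    for i in range(1,n): 
        if st[i][4]>5: print(f,ce[i].round(1),st[i][4],onz(c,ce[i],.170).round(4),onz(c,ce[i],.187).round(4))
s,d=pickle.load(open("w20.pkl","rb"));im=d["image"];c=cam(d,s)
crop(im,200,200,420,400,3.5,"pics/k20.png")
hsv=cv2.cvtColor(im,cv2.COLOR_RGB2HSV)
m=((hsv[...,0]>8)&(hsv[...,0]<22)&(hsv[...,1]>70));m[310:]=0
P=[]
for col in (245,275,335,365): y=np.where(m[:300,col])[0].min();p=onz(c,(col,y-.5),.0565);P.append(p);print(col,p.round(4))
dt=vision.get_image("top");crop(dt["image"],215,120,395,285,4,"pics/t20.png")
```

```text
w2.pkl [331.9 364.2] 35 [0.6544 0.0578 0.17  ] [0.6429 0.0563 0.187 ]
w2.pkl [311.  373.5] 24 [0.6662 0.0384 0.17  ] [0.6541 0.0379 0.187 ]
w20.pkl [323.1 361.8] 34 [0.6547 0.0576 0.17  ] [0.6432 0.0565 0.187 ]
w20.pkl [307.7 374.8] 32 [0.6698 0.0443 0.17  ] [0.6575 0.0439 0.187 ]
245 [ 0.5681 -0.0349  0.0565]
275 [ 0.5645 -0.0015  0.0565]
335 [0.5585 0.0653 0.0565]
365 [0.5573 0.0988 0.0565]
```

View pics/k20.png

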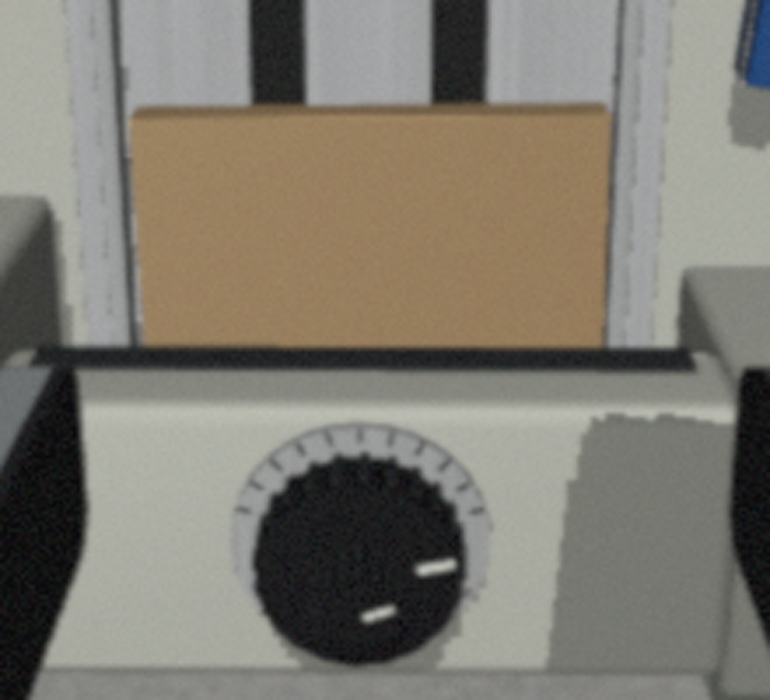

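View pics/t20.png

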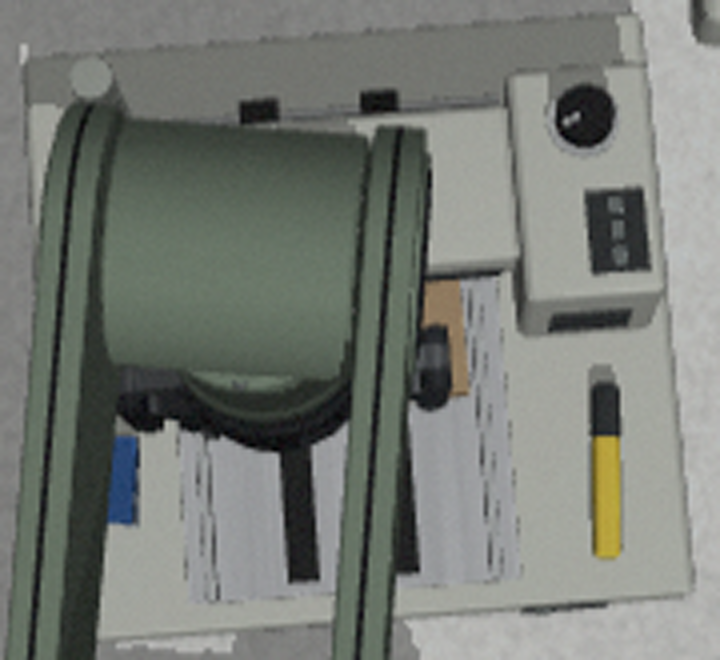

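The outer mark is within 0.4 mm of its start and the carton's tail is still at x = 0.562, which is home. The inner mark has turned about 70°, matching the command, and nothing is touching. I'm handing the job in.

```bash
python3 -c "
from plant import r,get_state
print(get_state()['t']); print(r.close_job())"
```

```text
27.45
the job is handed in; nothing more can be done
None
```

I pushed the carton home against the front stops and turned the inner knob clockwise about 1.23 rad. By feel that is about 0.28 rad past the touch. I then let go, lifted clear and handed the job in at 27.5 s; no verdict was reported.

**Last checks**
- **Carton:** its tail is at x = 0.562 m, 107 mm ahead of the table's rear edge, which is where home should be. The push force rose sharply to about 8 N when it reached the stops.
- **Outer knob:** its mark is within 0.4 mm of where it started.
- **Inner knob:** its mark turned by the commanded angle, so the grip did not slip.
- **Robot:** the wrist force is about zero and nothing is touched.

**Weak points**
- **First push missed:** the shut fingertips sit about 20 mm above the nominal tool point. The first pass went over the carton without touching it, and I repeated it lower.
- **Touch point is uncertain:** the torque readings were noisy and disagreed. They put the touch anywhere from 0.86 to 1.0 rad, with a few outliers. That makes the setting 0.2 to 0.4 rad past the touch, inside the 0.12 to 0.45 window. I could not measure the shoe force itself.

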